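# Mark trivet slats in a fence-corner jig with a spring pedal and lay them in the tray

## Task

Mark the two or three oak trivet slats one at a time, the longest first and the shortest last: push each slat square and fully home into the corner of the marking jig, flat on the bed with its long side flush against the long fence and one end flush against the short fence, then press the spring pedal down to its stop for a moment while the slat sits there. After its marking lay each slat in the dark metal tray, so that in the end all of them lie flat on the tray's floor, same side up as before, not on one another, and the pedal is up again. Leave the jam jar, the bowl and the scoop where they stand.

Things in the scene. Friction and masses are not known exactly. Their poses are not given: they have to be found in the camera images.
- jig_corner (a point): inside corner of the marking jig: the point on its bed, 15 mm above the table, where the two fences meet. x: level, square to the long fence and pointing into it, away from the robot; y: level, along the long fence and pointing into the short one; z up. A slat that is fully home lies along y with its origin at x = -23 mm, y = minus half its length, z = 0
- jig: marking jig, fixed, axes as jig_corner; origin on the table, jig_corner is at (65, 95, 15) mm from it. Grey laminate bed, x -85 to 85, y -115 to 115 mm. Two aluminium fences 20 mm thick, 14 mm above the bed: the long one along the far side with its face at x = 65, y -115 to 115; the short one at the left with its face at y = 95, x -10 to 65. A dark dot on the bed is the marking point
- pedal_pad (a point): where to press: top of the pedal's black rubber pad, 70 mm from its hinge, 20 mm from its free end. At rest 49 mm above the table, at the stop about 30 mm; at rest 224 mm before (-x) and 135 mm to the right (-y) of jig_corner. It moves and turns with the pedal
- pedal (a joint): pedal angle: 0 up, 0.28 rad at its stop; a spring returns it, about 5 N at the pad hold it down. The pedal is a steel plate 90 x 60 mm in front of the jig's bed, hinged along its edge next to the bed, its free end raised towards the robot
- slat_long: longest oak trivet slat, a plain bar 150 mm long, 46 mm wide, 28 mm thick, lying flat on the left of the table at the start; absent in some runs. Origin at the centre of its underside, y axis along its length, x across its width, z up
- slat_mid: middle-length oak trivet slat, a plain bar 120 mm long, 46 mm wide, 28 mm thick, lying flat on the left of the table at the start; absent in some runs. Origin at the centre of its underside, y axis along its length, x across its width, z up
- slat_short: shortest oak trivet slat, a plain bar 90 mm long, 46 mm wide, 28 mm thick, lying flat on the left of the table at the start; absent in some runs. Origin at the centre of its underside, y axis along its length, x across its width, z up
- tray: dark steel tray on the right, fixed, 240 mm (x) by 190 mm (y) outside, walls 5 mm thick and 17 mm high, floor 5 mm thick. Origin at the centre of its underside, z up; the slats fit side by side with their lengths along its y axis, about 72 mm apart to leave room for fingers
- jar: round glass jam jar with a copper-coloured lid, 68 mm across, 95 mm high, beyond the jig; leave alone. Origin at the centre of its underside
- bowl: grey stoneware bowl, 130 mm across, 60 mm high, at the far right of the jig; leave alone. Origin at the centre of its underside
- scoop: copper-coloured scoop, a cup 52 mm across and 30 mm high with a flat handle to -x, 140 mm long in all, lying beyond the tray; leave alone. Origin under the cup's centre
Things that resemble listed ones, but are neither listed nor needed, are in the scene too. What is shaped like the slat_short but red is not meant.

How it is judged:
On the way, in this order (a step that is already met when the one before it is completed fails the run):
1. the longest slat is square and flush in the fence corner while the pedal is pressed to its stop (x of slat_long in the frame of jig_corner between -0.0255 and -0.0205 m and y of slat_long in the frame of jig_corner between -0.0775 and -0.0725 m and z of slat_long in the frame of jig_corner between -0.003 and 0.003 m and angle between the y axis of slat_long and the y axis of jig_corner, either way round below 0.03 rad and angle between slat_long's own z axis and vertical below 0.02 rad and z of pedal_pad in the frame of slat_long below 0.0175 m), for 0.2 s.
2. the middle-length slat is square and flush in the fence corner while the pedal is pressed to its stop (x of slat_mid in the frame of jig_corner between -0.0255 and -0.0205 m and y of slat_mid in the frame of jig_corner between -0.0625 and -0.0575 m and z of slat_mid in the frame of jig_corner between -0.003 and 0.003 m and angle between the y axis of slat_mid and the y axis of jig_corner, either way round below 0.03 rad and angle between slat_mid's own z axis and vertical below 0.02 rad and z of pedal_pad in the frame of slat_mid below 0.0175 m), for 0.2 s.
3. the shortest slat is square and flush in the fence corner while the pedal is pressed to its stop (x of slat_short in the frame of jig_corner between -0.0255 and -0.0205 m and y of slat_short in the frame of jig_corner between -0.0475 and -0.0425 m and z of slat_short in the frame of jig_corner between -0.003 and 0.003 m and angle between the y axis of slat_short and the y axis of jig_corner, either way round below 0.03 rad and angle between slat_short's own z axis and vertical below 0.02 rad and z of pedal_pad in the frame of slat_short below 0.0175 m), for 0.2 s.
At the end, for the whole second after the job is handed in: Every slat present lies at rest, flat (within 3 deg) and right way up on the tray's floor (within 4 mm); pedal up (under 0.05 rad). Before that each in turn, longest first, was within 2.5 mm of both fences and 0.03 rad of square with the pedal within 2 mm of its stop for 0.2 s (x of slat_long in the frame of tray between -0.1 and 0.1 m and y of slat_long in the frame of tray between -0.08 and 0.08 m and z of slat_long in the frame of tray between 0 and 0.009 m and angle between each of slat_long, slat_mid, slat_short's own z axis and vertical below 0.05 rad and linear speed of each of slat_long, slat_mid, slat_short below 0.02 m/s and x of slat_mid in the frame of tray between -0.1 and 0.1 m and y of slat_mid in the frame of tray between -0.08 and 0.08 m and z of slat_mid in the frame of tray between 0 and 0.009 m and x of slat_short in the frame of tray between -0.1 and 0.1 m and y of slat_short in the frame of tray between -0.08 and 0.08 m and z of slat_short in the frame of tray between 0 and 0.009 m and value of joint pedal below 0.05 rad); the robot touches nothing.
It fails at once if the jar is moved more than 3 cm or tipped (distance of jar from where it was at the start of the episode above 0.03 m or angle between jar's own z axis and vertical above 0.5 rad).
It fails at once if the bowl is moved more than 3 cm or tipped (distance of bowl from where it was at the start of the episode above 0.03 m or angle between bowl's own z axis and vertical above 0.5 rad).
It fails at once if the scoop is moved more than 3 cm or tipped (distance of scoop from where it was at the start of the episode above 0.03 m or angle between scoop's own z axis and vertical above 0.5 rad).
Of slat_long, slat_mid, slat_short only 2 to 3 are there at a start; the rules pass over those that are not, and their reading is None.
At some moment in a run one of slat_long, slat_mid, slat_short may be knocked a few centimetres aside while the robot is not near it.
Once in a run the grip may slacken for a moment while it holds something.
It also fails if it takes over 210 s, if anything falls off the work surface, if the arm or the gripper's body presses on something with over 40 N, if the wrist force passes 120 N, or if a joint passes its speed limit or range.

## Robot

A 6-joint arm with a two-finger parallel gripper is mounted at the origin on the work surface. World frame = base frame: x ahead of the robot, y to its left, z up, the work surface at z = 0. Lengths are in m, angles in rad, forces in N, time in s.
With the tool pointing down it reaches from about 0.3 to 0.875 m from the base axis. Payload 4.2 kg.
Tool frame: the origin (TCP) lies at the centre of the arm's flange, where the gripper is bolted on; the fingertips stand 173 mm ahead of it and the grasp point (between the pads) lies 155 mm ahead of it; z points along the fingers, y is the line along which they close (so a half turn about z gives the same grasp; the last joint's range is limited). The gripper opens to 85 mm and grips with 20 to 120 N. Pads are 22 mm wide; open, the fingers measure 114 mm over their backs; the gripper's body (76 mm by 85 mm) begins 54 mm behind the grasp point. The pads swing forward as they close: fully open they stand 13 mm farther back than shut.
Start: joints at [1.125, 0.32, 1.565, -0, 1.257, -0.02], TCP at [0.238, 0.524, 0.405] pointing down, gripper open.
Joint ranges: [-3.11, 3.11], [-0.84, 2.01], [0.21, 2.61], [-1.34, 4.49], [0.05, 2.63], [-2.56, 2.56]. Speed limits (rad/s): [2.57, 2.57, 3.14, 3.14, 3.14, 3.14].

## Interface

Orientations are given as a rotation vector (axis times angle).
In Python, from bench import robot gives the robot as it stands.
- The arm moves only by the tool servo_tool, never from a script. Its argument "rows" is a list of rows, each a list of 7 numbers: the shift along the tool's x, y, z normalised to -1 to 1, where 1 is 0.03 m, then the turn, a rotation vector about the tool's x, y, z normalised to -1 to 1, where 1 is 0.12 rad, then the finger opening in mm, from 0 to 85.4. In form: [[dx, dy, dz, wx, wy, wz, hand], ...]. A call has 1 to 5 rows; each row shifts and turns the commanded pose from where the row before left it, along the tool's axes as they then stand; what a row does not reach is not made up. A row lasts 1/12 s, in which the tool goes at most 41.7 mm and 7.16 degrees, less where a joint would pass 70% of its speed; a pose out of reach is approached as far as the arm can. A call with a number of a shift or a turn outside -1 to 1 is refused whole. A call with a gripper value outside its range is refused whole. The fingers move at their own pace and stop on an object; "grip_force" is the grip in N (left out, the last holds). Time passes only in rows, so rows that do not move let the fingers close. It gives the time, the measured TCP pose, the force, the opening and the grip force at its end, in the units of the state.
- robot.sense(): the state, without advancing time (a new reading comes with each control period).
- robot.capture(name): name is "side" or "top"; returns a dict with "pixels" (384x512x3 uint8, red, green, blue), "fx", "fy", "cx", "cy" (pixels), "world_to_cam" (4x4, takes a point from world to camera coordinates). Camera axes: x right, y down, z forward; pixel columns grow to the right and rows downward; lengths in m; the calibration is good to about 2 mm. A picture is of the moment at which its call begins. There is no depth.
- robot.close_job(): hands the job in; it is judged then, once.
The state is a dict: "time_s": time; "joints": joint angles; "qd": joint speeds; "joint_efforts": joint torques, N m; "ee_pos": TCP position; "orientation": TCP orientation; "ft_force": force on the tool from outside, world axes, zero at the start; "wrist_torque": the same for the moment, N m; "finger_gap": finger opening in m; "grip_force": force on a finger pad.
Only numpy, scipy, OpenCV 4.12 (cv2) and the standard library are available. Lean on these libraries where they do the work, as an engineer would, in place of code of your own. Each camera call takes 0.05 s, during which the arm holds its last target. There are 200 camera calls.

## Working session

There is one attempt and no reset: what is moved stays moved. The work goes in short steps, Python scripts to look and compute and a tool call to move; the robot and the scene stay as the last step left them, time stands still between calls to the robot, and variables do not carry over. Pictures are saved under pics/ and viewed, at most 16 in all, crops included, and the job is handed in when it is done.

Besides the shell and the picture viewer there is one more tool, called after "Request:" by a JSON object that holds its "fn" and its "kwargs", one argument or row to a line. servo_tool: Moves the arm, as the interface text tells. Scaled input: -1 to 1 covers 0.03 m each way for a shift and 0.12 rad each way for a turn. Its arguments: {"type":"object","properties":{"rows":{"type":"array"},"grip_force":{"type":"number"}},"required":["rows"]}

```bash
mkdir -p pics
python3 - <<'E'
from bench import robot
import cv2
print(robot.sense())
for n in("top","side"):
    c=robot.capture(n); cv2.imwrite(f"pics/{n}0.png",c["pixels"][:,:,::-1]); print(n,c["fx"],c["fy"],c["cx"],c["cy"],c["world_to_cam"].tolist() if hasattr(c["world_to_cam"],'tolist') else c["world_to_cam"])
E
```

```text
{'time_s': 0.0, 'joints': array([ 1.12499221e+00,  3.20321297e-01,  1.56571249e+00, -1.79992970e-05,
        1.25738756e+00, -2.00057704e-02]), 'qd': array([ 0.00122467,  0.0008207 , -0.0005104 , -0.00023598, -0.00214387,
        0.00011672]), 'joint_efforts': array([ 9.52345399e-04, -4.15501750e+01, -2.34169865e+01, -1.60140178e-06,
        7.90433638e-03,  2.19340825e-05]), 'ee_pos': array([0.23743356, 0.52350173, 0.40385209]), 'orientation': array([-6.63706787e-01, -3.07026753e+00,  2.80078775e-03]), 'ft_force': array([ 0.32560762, -0.07943329,  0.02849495]), 'wrist_torque': array([ 0.02184006, -0.05940437, -0.02419617]), 'grip_force': 0.0, 'finger_gap': 0.08575521680178674}
top 370.22433261406826 370.22433261406826 257.6375368145546 182.2641107284987 [[-0.005275100046843427, -0.9999581252266098, -0.007478042041848196, 0.05817630710660993], [-0.9976862773561561, 0.005769704338813539, -0.06774070037324363, 0.5578576403193817], [0.06778100983838091, 0.007103400954932258, -0.997674935237005, 1.1977348164508672], [0.0, 0.0, 0.0, 1.0]]
side 467.8711916584104 467.8711916584104 257.72258900321737 194.32449179795267 [[0.9697974358603039, -0.24305381808307452, 0.020439542901432496, -0.5448472197513327], [-0.1554698275146746, -0.680546309469197, -0.7160208470431658, 0.18463367122758884], [0.1879416561897258, 0.6912174492756208, -0.697779601081579, 1.2788710896146533], [0.0, 0.0, 0.0, 1.0]]
```

View pics/top0.png

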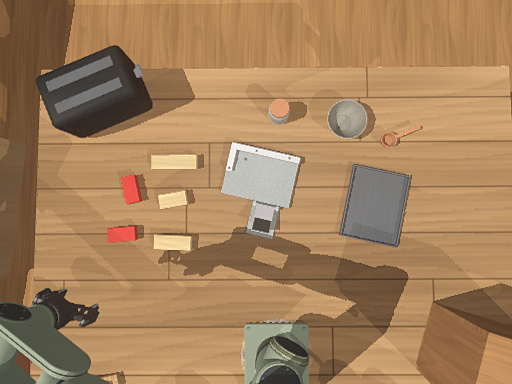

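View pics/side0.png

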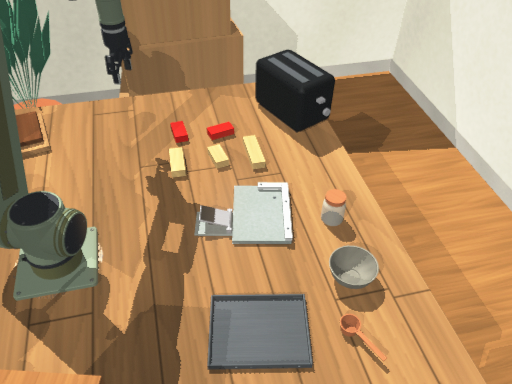

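```bash
cat > h.py <<'E'
import numpy as np, cv2
from bench import robot
from scipy.spatial.transform import Rotation as R
def ray(c,u,v,z):
    M=np.array(c["world_to_cam"]); Rm=M[:3,:3]; o=-Rm.T@M[:3,3]
    d=Rm.T@np.array([(u-c["cx"])/c["fx"],(v-c["cy"])/c["fy"],1]); return o+d*(z-o[2])/d[2]
def proj(c,p):
    M=np.array(c["world_to_cam"]); q=M[:3,:3]@p+M[:3,3]; return np.array([c["fx"]*q[0]/q[2]+c["cx"],c["fy"]*q[1]/q[2]+c["cy"]])
def oak(c,roi,vmin=215):
    """bright pale blobs in roi (u0,v0,u1,v1): centre, length, width, angle of y axis, on z=.028"""
    h=cv2.cvtColor(c["pixels"],cv2.COLOR_RGB2HSV); m=((h[...,2]>vmin)&(h[...,1]>50)&(h[...,1]<125)&(h[...,0]>14)&(h[...,0]<32)).astype(np.uint8)
    k=np.zeros_like(m); u0,v0,u1,v1=roi; k[v0:v1,u0:u1]=1; m*=k
    return m
def rects(c,m,z,amin=150):
    out=[]
    for q in cv2.findContours(m,cv2.RETR_EXTERNAL,cv2.CHAIN_APPROX_NONE)[0]:
        if cv2.contourArea(q)<amin: continue
        P=np.array([ray(c,u,v,z)[:2] for u,v in q[:,0].astype(float)],np.float32)
        (x,y),(a,b),t=cv2.minAreaRect(P*1000)
        if a<b: a,b,t=b,a,t+90
        t=(t+90)%180-90
        out.append((round(x),round(y),round(a),round(b),round(t,1),q[:,0].mean(0).round(1).tolist()))
    return out
E
python3 - <<'E'
from h import *
c=robot.capture("top");s=robot.capture("side")
px=c["pixels"]
for p in [(175,161),(173,199),(173,241),(175,165),(190,205),(260,175),(233,155),(270,148)]: print(p,px[p[1],p[0]],cv2.cvtColor(px[p[1]:p[1]+1,p[0]:p[0]+1],cv2.COLOR_RGB2HSV)[0,0])
print(rects(c,oak(c,(140,140,215,260)),.028))
h=cv2.cvtColor(px,cv2.COLOR_RGB2HSV)
m=((h[...,1]<40)&(h[...,2]>120)).astype(np.uint8); k=np.zeros_like(m);k[135:212,215:306]=1
print("jig",rects(c,m*k,.015))
m=((h[...,2]<125)&(h[...,1]<90)).astype(np.uint8); k=np.zeros_like(m);k[155:255,330:420]=1
print("tray",rects(c,m*k,.017))
a=cv2.resize(px[135:245,212:312],None,fx=5,fy=5,interpolation=cv2.INTER_NEAREST)
cv2.imwrite("pics/jig_t.png",a[:,:,::-1])
E
```

```text
(175, 161) [237 209 154] [ 20  89 237]
(173, 199) [241 213 158] [ 20  88 241]
(173, 241) [245 217 161] [ 20  87 245]
(175, 165) [237 209 154] [ 20  89 237]
(190, 205) [198 157 109] [ 16 115 198]
(260, 175) [190 194 183] [ 41  14 194]
(233, 155) [243 239 233] [ 18  10 243]
(270, 148) [167 132  95] [ 15 110 167]
[(364, 334, 117, 44, 87.5, [171.7, 242.4]), (503, 334, 88, 44, -80.0, [172.0, 199.5]), (627, 332, 145, 43, 89.7, [173.0, 161.6])]
jig [(566, 51, 233, 211, 76.6, [259.9, 177.5])]
tray [(483, -327, 240, 194, -12.5, [375.7, 203.9])]
```

View pics/jig_t.png

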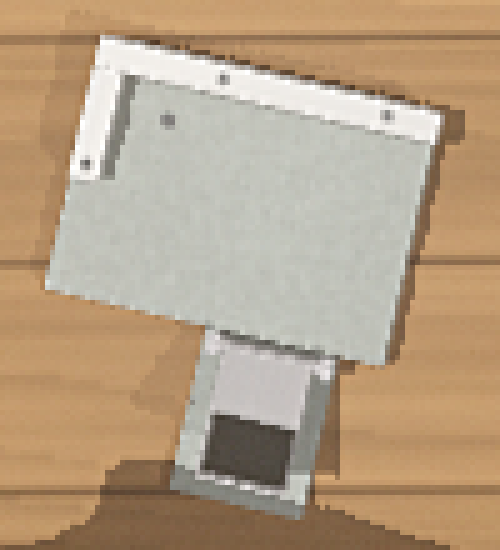

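```bash
cat >> h.py <<'E'
def go(x,y,z,yaw,s=None):
    """target of TCP, yaw(deg) of tool y in world. prints turn (units, do first) then shift units in final tool frame"""
    s=s or robot.sense(); Rc=R.from_rotvec(s["orientation"])
    a=np.radians(yaw); yv=np.array([np.cos(a),np.sin(a),0]); zv=np.array([0,0,-1.]); Rt=np.column_stack([np.cross(yv,zv),yv,zv])
    w=(Rc.inv()*R.from_matrix(Rt)).as_rotvec()/.12
    d=Rt.T@(np.array([x,y,z])-s["ee_pos"])/.03
    print("turn",w.round(2),"shift",d.round(2),"t",round(s["time_s"],1),"F",s["ft_force"].round(1),"gap",round(s["finger_gap"]*1000,1),"ee",s["ee_pos"].round(4))
def J(jx,jy,T):
    x,y,yaw=T; c,s=np.cos(np.radians(yaw)),np.sin(np.radians(yaw)); return np.array([x+c*jx-s*jy,y+s*jx+c*jy])
E
python3 - <<'E'
from h import *
from scipy.optimize import least_squares
c=robot.capture("top")
pts=[((45,288),(-85,115,15)),((386,364),(-85,-115,15)),((102,36),(85,115,29)),((444,112),(85,-115,29)),((102,179),(-10,95,29)),((70,178),(-10,115,29)),((122,73),(65,95,29)),((436,143),(65,-115,29))]
W=[ray(c,u/5+211.5,v/5+134.5,p[2]/1000)[:2] for (u,v),p in pts]
f=lambda q: np.concatenate([J(p[0]/1000,p[1]/1000,(q[0],q[1],q[2]))-w for w,(_,p) in zip(W,pts)])
r=least_squares(f,[.566,.051,-13],x_scale=[.01,.01,1]); q=r.x
print(q,(r.fun.reshape(-1,2)*1000).round(1))
print("corner",J(.065,.095,q),"pad",J(.065-.224,.095-.135,q))
print("pad pix",ray(c,248/5+211.5,450/5+134.5,.049))
# side-view check of tray and slats
s=robot.capture("side")
print("tray side",[ray(s,u,v,.017)[:2].round(3) for u,v in ((211,296),(306,294),(312,366),(209,367))])
print("tray top",ray(c,375.7,204,.017), "slat side", ray(s,254,152,.028),ray(s,177,161,.028))
go(.627,.332,.30,-.3)
E
```

```text
[  0.58317016   0.0462397  -13.02928313] [[-0.4 -0.2]
 [-1.1 -0.3]
 [ 0.3  0.2]
 [ 0.2  0.1]
 [-2.3  2.1]
 [ 1.4  0.6]
 [ 0.9 -1.6]
 [ 1.1 -0.9]]
corner [0.66791438 0.12413973] pad [0.41924565 0.04311589]
pad pix [0.421413   0.04457423 0.049     ]
tray side [array([ 0.385, -0.215]), array([ 0.623, -0.265]), array([ 0.576, -0.451]), array([ 0.348, -0.399])]
tray top [ 0.48480456 -0.3307941   0.017     ] slat side [0.62596088 0.31039732 0.028     ] [0.36585647 0.3204427  0.028     ]
turn [-0.    0.    9.59] shift [-6.32 13.02  3.48] t 0.3 F [0.7 0.5 0.7] gap 85.3 ee [0.2375 0.5236 0.4044]
```

Request:
{"fn": "servo_tool", "kwargs": {
  "rows": [
    [0, 0, 0, 0, 0, 0.96, 85],
    [0, 0, 0, 0, 0, 0.96, 85],
    [0, 0, 0, 0, 0, 0.96, 85],
    [0, 0, 0, 0, 0, 0.96, 80],
    [0, 0, 0, 0, 0, 0.96, 75]
  ],
  "grip_force": 60
}}

```text
time_s: 0.72
ee_pos: [0.2375, 0.5236, 0.4046]
orientation: [1.517, 2.751, -0.0]
ft_force: [-0.2, 0.5, 0.8]
finger_gap: 0.0754
grip_force: 0.0
```

Request:
{"fn": "servo_tool", "kwargs": {
  "rows": [
    [0, 0, 0, 0, 0, 0.96, 75],
    [0, 0, 0, 0, 0, 0.96, 75],
    [0, 0, 0, 0, 0, 0.96, 75],
    [0, 0, 0, 0, 0, 0.96, 75],
    [0, 0, 0, 0, 0, 0.96, 75]
  ]
}}

```text
time_s: 1.13
ee_pos: [0.2375, 0.5236, 0.4047]
orientation: [2.235, 2.207, -0.0]
ft_force: [0.3, -0.2, 0.2]
finger_gap: 0.075
grip_force: 0.0
```

Request:
{"fn": "servo_tool", "kwargs": {
  "rows": [
    [-0.45, 0.93, 0.3, 0, 0, 0, 75],
    [-0.45, 0.93, 0.3, 0, 0, 0, 75],
    [-0.45, 0.93, 0.3, 0, 0, 0, 75],
    [-0.45, 0.93, 0.3, 0, 0, 0, 75],
    [-0.45, 0.93, 0.3, 0, 0, 0, 75]
  ]
}}

```text
time_s: 1.55
ee_pos: [0.3776, 0.4544, 0.3594]
orientation: [-2.229, -2.214, -0.0]
ft_force: [-0.0, 0.8, 0.9]
finger_gap: 0.075
grip_force: 0.0
```

Request:
{"fn": "servo_tool", "kwargs": {
  "rows": [
    [-0.45, 0.93, 0.3, 0, 0, 0, 75],
    [-0.45, 0.93, 0.3, 0, 0, 0, 75],
    [-0.45, 0.93, 0.3, 0, 0, 0, 75],
    [-0.45, 0.93, 0.3, 0, 0, 0, 75],
    [-0.45, 0.93, 0.3, 0, 0, 0, 75]
  ]
}}

```text
time_s: 1.97
ee_pos: [0.5168, 0.3858, 0.3142]
orientation: [-2.229, -2.213, 0.0]
ft_force: [0.4, 0.9, 0.0]
finger_gap: 0.075
grip_force: 0.0
```

Request:
{"fn": "servo_tool", "kwargs": {
  "rows": [
    [-0.45, 0.93, 0.3, 0, 0, 0, 75],
    [-0.45, 0.93, 0.3, 0, 0, 0, 75],
    [-0.45, 0.93, 0.3, 0, 0, 0, 75],
    [-0.45, 0.93, 0.3, 0, 0, 0, 75],
    [0, 0, 0, 0, 0, 0, 75]
  ]
}}

```text
time_s: 2.38
ee_pos: [0.6308, 0.3287, 0.2759]
orientation: [2.232, 2.208, -0.002]
ft_force: [-0.1, 1.1, -0.1]
finger_gap: 0.0751
grip_force: 0.0
```

Run:
```python
from h import *
s=robot.capture("side"); cv2.imwrite("pics/s1.png",s["pixels"][:,:,::-1])
print(rects(s,oak(s,(150,130,290,190),190),.028))
go(.627,.332,.180,-.3)
```

```text
[(365, 330, 127, 46, 87.2, [176.4, 159.4]), (504, 334, 91, 47, -80.4, [217.3, 152.8]), (625, 319, 175, 52, 89.5, [252.7, 150.8])]
turn [-0.01  0.01 -0.04] shift [ 0.07 -0.06  3.23] t 2.4 F [-0.7 -0.  -0.5] gap 75.1 ee [0.6287 0.33   0.2768]
```

View pics/s1.png

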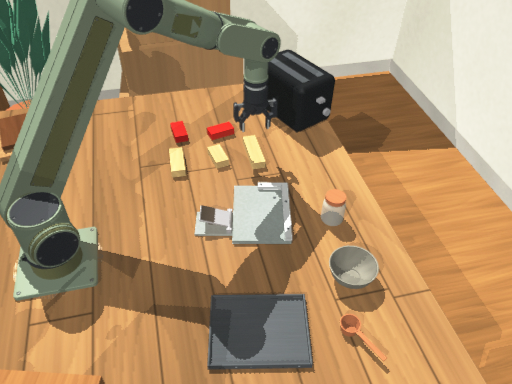

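The gripper stands over the long slat (slat at ~(254,152)); the other slats are undisturbed.

Request:
{"fn": "servo_tool", "kwargs": {
  "rows": [
    [0.07, -0.06, 0.8, 0, 0, 0, 75],
    [0, 0, 0.8, 0, 0, 0, 75],
    [0, 0, 0.8, 0, 0, 0, 75],
    [0, 0, 0.8, 0, 0, 0, 75],
    [0, 0, 0, 0, 0, 0, 75]
  ]
}}

```text
time_s: 2.85
ee_pos: [0.6223, 0.334, 0.1778]
orientation: [-2.226, -2.212, 0.015]
ft_force: [-1.9, -1.2, -1.3]
finger_gap: 0.075
grip_force: 0.0
```

Request:
{"fn": "servo_tool", "kwargs": {
  "rows": [
    [0, 0, 0, 0, 0, 0, 40],
    [0, 0, 0, 0, 0, 0, 40],
    [0, 0, 0, 0, 0, 0, 40],
    [0, 0, 0, 0, 0, 0, 40],
    [0, 0, 0, 0, 0, 0, 40]
  ],
  "grip_force": 60
}}

```text
time_s: 3.27
ee_pos: [0.6256, 0.3346, 0.1855]
orientation: [2.228, 2.213, 0.007]
ft_force: [-1.7, 0.2, 6.7]
finger_gap: 0.0443
grip_force: 64.4
```

Request:
{"fn": "servo_tool", "kwargs": {
  "rows": [
    [0, 0, -0.8, 0, 0, 0, 40],
    [0, 0, -0.8, 0, 0, 0, 40],
    [0, 0, -0.8, 0, 0, 0, 40],
    [0, 0, 0, 0, 0, 0, 40]
  ]
}}

```text
time_s: 3.6
ee_pos: [0.6262, 0.3346, 0.2609]
orientation: [2.227, 2.211, 0.016]
ft_force: [0.6, 0.7, -0.5]
finger_gap: 0.0449
grip_force: 63.6
```

```bash
cat >> h.py <<'E'
JIG=(.58317,.04624,-13.03); TR=(.483,-.330,-12.4)
E
python3 - <<'E'
from h import *
p=J(.065-.028-.023,.095-.012-.075,JIG); print(p)
go(p[0],p[1],.25,-13.03)
E
```

```text
[0.59861322 0.05087756]
turn [ 0.07 -0.05  1.84] shift [-9.42  1.24  0.36] t 3.6 F [ 0.6  0.7 -0.5] gap 44.9 ee [0.6262 0.3346 0.2609]
```

Request:
{"fn": "servo_tool", "kwargs": {
  "rows": [
    [0, 0, 0, 0.03, -0.02, 0.92, 40],
    [0, 0, 0, 0.03, -0.02, 0.92, 40],
    [-0.94, 0.12, 0, 0, 0, 0, 40],
    [-0.94, 0.12, 0, 0, 0, 0, 40],
    [-0.94, 0.12, 0, 0, 0, 0, 40]
  ]
}}

```text
time_s: 4.02
ee_pos: [0.6157, 0.2485, 0.2541]
orientation: [-2.457, -1.955, 0.015]
ft_force: [-0.1, -1.1, -2.3]
finger_gap: 0.0445
grip_force: 63.5
```

Request:
{"fn": "servo_tool", "kwargs": {
  "rows": [
    [-0.94, 0.12, 0, 0, 0, 0, 40],
    [-0.94, 0.12, 0, 0, 0, 0, 40],
    [-0.94, 0.12, 0, 0, 0, 0, 40],
    [-0.94, 0.12, 0, 0, 0, 0, 40],
    [-0.94, 0.12, 0, 0, 0, 0, 40]
  ]
}}

```text
time_s: 4.43
ee_pos: [0.6014, 0.1064, 0.2551]
orientation: [-2.458, -1.953, 0.015]
ft_force: [0.3, 0.5, -1.3]
finger_gap: 0.0448
grip_force: 63.5
```

Request:
{"fn": "servo_tool", "kwargs": {
  "rows": [
    [-0.94, 0.12, 0.3, 0, 0, 0, 40],
    [-0.94, 0.12, 0.3, 0, 0, 0, 40],
    [0, 0, 0, 0, 0, 0, 40],
    [0, 0, 0, 0, 0, 0, 40]
  ]
}}

```text
time_s: 4.77
ee_pos: [0.5956, 0.0498, 0.2371]
orientation: [-2.46, -1.949, 0.016]
ft_force: [0.3, 0.3, -1.0]
finger_gap: 0.0444
grip_force: 63.4
```

Run:
```python
from h import *
p=J(.065-.028-.023,.095-.012-.075,JIG)
go(p[0],p[1],.202,-13.03)
s=robot.capture("side"); cv2.imwrite("pics/s2.png",cv2.resize(s["pixels"][120:260,180:350],None,fx=3,fy=3)[:,:,::-1])
```

```text
turn [-0.07  0.05 -0.03] shift [0.06 0.09 1.17] t 4.8 F [ 0.3  0.3 -1. ] gap 44.4 ee [0.5956 0.0498 0.2371]
```

View pics/s2.png

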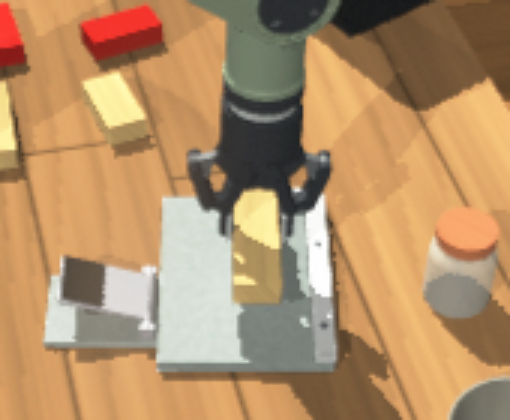

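Slat is held level over the bed, clear of the fence by ~28 mm. Lowering.

Request:
{"fn": "servo_tool", "kwargs": {
  "rows": [
    [0.06, 0.09, 0.4, -0.07, 0.05, 0, 40],
    [0, 0, 0.4, 0, 0, 0, 40],
    [0, 0, 0.2, 0, 0, 0, 40],
    [0, 0, 0.1, 0, 0, 0, 40],
    [0, 0, 0, 0, 0, 0, 40]
  ]
}}

```text
time_s: 5.23
ee_pos: [0.5991, 0.0531, 0.2045]
orientation: [2.458, 1.956, 0.001]
ft_force: [0.2, 0.7, -2.1]
finger_gap: 0.0447
grip_force: 63.5
```

Request:
{"fn": "servo_tool", "kwargs": {
  "rows": [
    [0, 0, 0.08, 0, 0, 0, 40],
    [0, 0, 0, 0, 0, 0, 40]
  ]
}}

```text
time_s: 5.4
ee_pos: [0.5994, 0.0526, 0.2028]
orientation: [2.458, 1.954, 0.003]
ft_force: [-0.8, -0.3, -1.4]
finger_gap: 0.0443
grip_force: 63.5
```

Request:
{"fn": "servo_tool", "kwargs": {
  "rows": [
    [0, 0, 0.1, 0, 0, 0, 40],
    [0, 0, 0, 0, 0, 0, 40]
  ]
}}

```text
time_s: 5.57
ee_pos: [0.5996, 0.0524, 0.2005]
orientation: [2.458, 1.953, 0.005]
ft_force: [-0.9, 1.6, 3.1]
finger_gap: 0.0444
grip_force: 63.9
```

Request:
{"fn": "servo_tool", "kwargs": {
  "rows": [
    [0, 0, 0.06, 0, 0, 0, 40],
    [0, 0, 0, 0, 0, 0, 40]
  ]
}}

```text
time_s: 5.73
ee_pos: [0.5996, 0.0523, 0.2005]
orientation: [2.458, 1.953, 0.006]
ft_force: [-3.7, -0.2, 13.9]
finger_gap: 0.0445
grip_force: 65.2
```

Request:
{"fn": "servo_tool", "kwargs": {
  "rows": [
    [0, 0, 0, 0, 0, 0, 62],
    [0, 0, 0, 0, 0, 0, 62],
    [0, 0, 0, 0, 0, 0, 62]
  ]
}}

```text
time_s: 5.98
ee_pos: [0.5992, 0.0522, 0.1979]
orientation: [2.459, 1.954, 0.003]
ft_force: [-0.2, 0.9, -0.3]
finger_gap: 0.0618
grip_force: 0.0
```

Request:
{"fn": "servo_tool", "kwargs": {
  "rows": [
    [0, 0, -0.7, 0, 0, 0, 62],
    [0, 0, -0.7, 0, 0, 0, 62],
    [0, -0.9, 0, 0, 0, 0, 10],
    [0, -0.9, 0, 0, 0, 0, 0],
    [0, -0.6, 0, 0, 0, 0, 0]
  ]
}}

```text
time_s: 6.4
ee_pos: [0.527, 0.0686, 0.2395]
orientation: [-2.46, -1.954, 0.0]
ft_force: [-0.3, 1.0, 0.3]
finger_gap: 0.0263
grip_force: 0.0
```

Request:
{"fn": "servo_tool", "kwargs": {
  "rows": [
    [0, 0, 0, 0, 0, 0, 0],
    [0, 0, 0, 0, 0, 0, 0]
  ]
}}

```text
time_s: 6.57
ee_pos: [0.5287, 0.0686, 0.2397]
orientation: [2.458, 1.954, 0.003]
ft_force: [0.4, -0.0, -0.7]
finger_gap: 0.0016
grip_force: 0.0
```

```bash
cat >> h.py <<'E'
def jig(c,p,z=.043):
    """slat top pose in jig_corner frame, mm"""
    m=oak(c,(215,130,310,215)); out=[]
    for x,y,a,b,t,_ in rects(c,m,z):
        q=J(0,0,(0,0,0)); k=np.radians(JIG[2]); d=np.array([x/1000-JIG[0],y/1000-JIG[1]]); v=np.array([[np.cos(k),np.sin(k)],[-np.sin(k),np.cos(k)]])@d
        out.append((((v-[.065,.095])*1000).round(1).tolist(),a,b,round(t-90-JIG[2],1)))
    return out
def tojig(jx,jy,z):
    "TCP target given in jig_corner frame"
    p=J(.065+jx,.095+jy,JIG); go(p[0],p[1],z,JIG[2])
E
python3 - <<'E'
from h import *
c=robot.capture("top");print(jig(c)); 
tojig(-.115,-.075,.200)
s=robot.capture("side"); cv2.imwrite("pics/s3.png",np.hstack([cv2.resize(s["pixels"][150:260,180:310],None,fx=3,fy=3),cv2.resize(c["pixels"][130:240,210:320],None,fx=3,fy=3)])[:,:,::-1])
E
```

```text
Traceback (most recent call last):
TypeError: jig() missing 1 required positional argument: 'p'
```

```bash
sed -i 's/def jig(c,p,z/def jig(c,z/; /q=J(0,0/s/q=J(0,0,(0,0,0)); //' h.py
python3 - <<'E'
from h import *
c=robot.capture("top");print(jig(c)); 
tojig(-.115,-.075,.200)
s=robot.capture("side"); cv2.imwrite("pics/s3.png",np.hstack([cv2.resize(s["pixels"][150:260,180:310],None,fx=3,fy=3),cv2.resize(c["pixels"][130:240,210:320],None,fx=3,fy=3)])[:,:,::-1])
E
```

```text
[([-36.4, -59.9], 94, 33, 12.7)]
turn [ 0.03 -0.01 -0.  ] shift [0.34 0.22 1.33] t 6.7 F [0.4 0.4 0.1] gap -0.1 ee [0.5301 0.0685 0.2398]
```

View pics/s3.png

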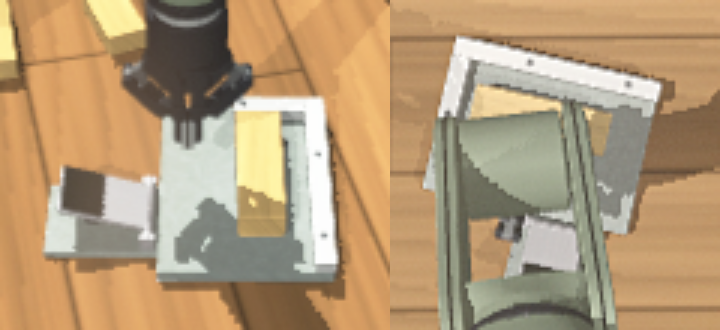

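The slat lies on the bed ~25 mm short of the long fence; the top view is blocked by the arm, so the side camera is the checker here. Pushing toward the long fence.

Request:
{"fn": "servo_tool", "kwargs": {
  "rows": [
    [0.3, 0.1, 0.5, 0, 0, 0, 0],
    [0, 0, 0.5, 0, 0, 0, 0],
    [0, 0, 0.4, 0, 0, 0, 0],
    [0, 0, 0, 0, 0, 0, 0]
  ]
}}

```text
time_s: 7.05
ee_pos: [0.5342, 0.0764, 0.1953]
orientation: [-2.459, -1.954, 0.003]
ft_force: [-0.7, 0.5, -0.0]
finger_gap: -0.0
grip_force: 0.0
```

Request:
{"fn": "servo_tool", "kwargs": {
  "rows": [
    [0, 0.25, 0, 0, 0, 0, 0],
    [0, 0.25, 0, 0, 0, 0, 0],
    [0, 0.25, 0, 0, 0, 0, 0],
    [0, 0.25, 0, 0, 0, 0, 0],
    [0, 0.25, 0, 0, 0, 0, 0]
  ]
}}

```text
time_s: 7.47
ee_pos: [0.5717, 0.0679, 0.1984]
orientation: [2.459, 1.953, 0.004]
ft_force: [-1.3, 0.3, 0.8]
finger_gap: 0.0001
grip_force: 0.6
```

Request:
{"fn": "servo_tool", "kwargs": {
  "rows": [
    [0, 0.2, 0, 0, 0, 0, 0],
    [0, 0.15, 0, 0, 0, 0, 0],
    [0, 0, 0, 0, 0, 0, 0]
  ]
}}

```text
time_s: 7.72
ee_pos: [0.5819, 0.0655, 0.1979]
orientation: [2.458, 1.953, 0.004]
ft_force: [0.4, 0.0, 0.1]
finger_gap: 0.0002
grip_force: 0.0
```

Request:
{"fn": "servo_tool", "kwargs": {
  "rows": [
    [0, 0.1, 0, 0, 0, 0, 0],
    [0, 0, 0, 0, 0, 0, 0]
  ]
}}

```text
time_s: 7.88
ee_pos: [0.5839, 0.065, 0.1977]
orientation: [2.459, 1.954, 0.002]
ft_force: [0.1, -0.1, 0.1]
finger_gap: -0.0001
grip_force: 0.0
```

Run:
```python
from h import *
tojig(-.0605,-.075,.197)
s=robot.capture("side"); cv2.imwrite("pics/s4.png",cv2.resize(s["pixels"][160:260,180:310],None,fx=4,fy=4)[:,:,::-1])
```

```text
turn [ 0.02 -0.   -0.  ] shift [0.05 0.27 0.02] t 7.9 F [ 0.1 -0.1  0.1] gap -0.1 ee [0.5839 0.065  0.1977]
```

Request:
{"fn": "servo_tool", "kwargs": {
  "rows": [
    [0, 0.15, 0, 0, 0, 0, 0],
    [0, 0, 0, 0, 0, 0, 0]
  ]
}}

```text
time_s: 8.1
ee_pos: [0.5886, 0.064, 0.1979]
orientation: [2.458, 1.954, 0.003]
ft_force: [-0.5, 0.3, 0.9]
finger_gap: 0.0003
grip_force: 0.1
```

Request:
{"fn": "servo_tool", "kwargs": {
  "rows": [
    [0, 0.1, 0, 0, 0, 0, 0],
    [0, 0, 0, 0, 0, 0, 0]
  ]
}}

```text
time_s: 8.27
ee_pos: [0.5913, 0.0633, 0.1978]
orientation: [2.459, 1.954, 0.002]
ft_force: [-1.8, 0.9, -1.7]
finger_gap: -0.0
grip_force: 0.3
```

Request:
{"fn": "servo_tool", "kwargs": {
  "rows": [
    [0, 0.06, 0, 0, 0, 0, 0],
    [0, 0, 0, 0, 0, 0, 0]
  ]
}}

```text
time_s: 8.43
ee_pos: [0.5927, 0.0629, 0.1977]
orientation: [2.459, 1.954, 0.001]
ft_force: [-2.8, -0.4, 0.7]
finger_gap: 0.0001
grip_force: 0.9
```

Request:
{"fn": "servo_tool", "kwargs": {
  "rows": [
    [0, 0.06, 0, 0, 0, 0, 0],
    [0, 0, 0, 0, 0, 0, 0]
  ]
}}

```text
time_s: 8.6
ee_pos: [0.5934, 0.0627, 0.1977]
orientation: [-2.458, -1.953, 0.003]
ft_force: [-6.2, 1.5, 3.9]
finger_gap: 0.0
grip_force: 3.2
```

Request:
{"fn": "servo_tool", "kwargs": {
  "rows": [
    [0, 0.06, 0, 0, 0, 0, 0],
    [0, 0, 0, 0, 0, 0, 0]
  ]
}}

```text
time_s: 8.77
ee_pos: [0.594, 0.0626, 0.1977]
orientation: [-2.456, -1.951, 0.007]
ft_force: [-9.6, 3.3, 7.6]
finger_gap: -0.0003
grip_force: 5.3
```

Run:
```python
from h import *
tojig(-.0605,-.075,.197)
s=robot.capture("side"); cv2.imwrite("pics/s4.png",cv2.resize(s["pixels"][160:260,180:310],None,fx=4,fy=4)[:,:,::-1])
```

```text
turn [-0.06  0.   -0.01] shift [ 0.05 -0.08  0.02] t 8.8 F [-9.6  3.3  7.6] gap -0.3 ee [0.594  0.0626 0.1977]
```

View pics/s4.png

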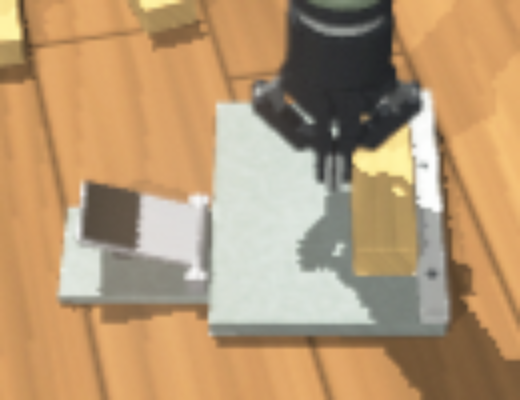

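Slat is flush against the long fence; now around to its right end.

Request:
{"fn": "servo_tool", "kwargs": {
  "rows": [
    [0, -0.9, 0, 0.05, 0, 0, 0],
    [-0.9, 0, 0, 0, 0, 0, 0],
    [-0.9, 0, 0, 0, 0, 0, 0],
    [-0.9, 0, 0, 0, 0, 0, 0],
    [-0.9, 0, 0, 0, 0, 0, 0]
  ]
}}

```text
time_s: 9.23
ee_pos: [0.5458, -0.0378, 0.198]
orientation: [-2.457, -1.955, 0.001]
ft_force: [1.2, 1.3, 0.2]
finger_gap: 0.0004
grip_force: 0.0
```

Request:
{"fn": "servo_tool", "kwargs": {
  "rows": [
    [-0.75, 0, 0, 0, 0, 0, 0],
    [0, 0.9, 0, 0, 0, 0, 0],
    [0, 0.9, 0, 0, 0, 0, 0],
    [0, 0.22, 0, 0, 0, 0, 0],
    [0, 0, 0, 0, 0, 0, 0]
  ]
}}

```text
time_s: 9.65
ee_pos: [0.6016, -0.0732, 0.1976]
orientation: [-2.459, -1.953, -0.001]
ft_force: [0.0, -0.4, -0.4]
finger_gap: -0.0003
grip_force: 0.0
```

Run:
```python
from h import *
tojig(-.023,-.161,.197)
```

```text
turn [-0.   -0.01 -0.01] shift [ 1.54 -0.1   0.02] t 9.7 F [ 0.  -0.4 -0.4] gap -0.3 ee [ 0.6016 -0.0732  0.1976]
```

Request:
{"fn": "servo_tool", "kwargs": {
  "rows": [
    [0.3, -0.05, 0, 0, 0, 0, 0],
    [0.3, -0.05, 0, 0, 0, 0, 0],
    [0.3, 0, 0, 0, 0, 0, 0],
    [0.3, 0, 0, 0, 0, 0, 0],
    [0, 0, 0, 0, 0, 0, 0]
  ]
}}

```text
time_s: 10.07
ee_pos: [0.6046, -0.0345, 0.1976]
orientation: [-2.454, -1.955, 0.003]
ft_force: [-1.3, -0.2, 0.1]
finger_gap: 0.0001
grip_force: 0.0
```

Request:
{"fn": "servo_tool", "kwargs": {
  "rows": [
    [0.15, 0, 0, 0, 0, 0, 0],
    [0, 0, 0, 0, 0, 0, 0]
  ]
}}

```text
time_s: 10.23
ee_pos: [0.6058, -0.0315, 0.1976]
orientation: [-2.456, -1.953, 0.003]
ft_force: [0.5, -0.1, 1.1]
finger_gap: 0.0001
grip_force: 0.0
```

Request:
{"fn": "servo_tool", "kwargs": {
  "rows": [
    [0.1, 0, 0, 0, 0, 0, 0],
    [0, 0, 0, 0, 0, 0, 0]
  ]
}}

```text
time_s: 10.4
ee_pos: [0.6065, -0.0293, 0.1975]
orientation: [-2.457, -1.952, 0.003]
ft_force: [0.5, 0.0, -0.0]
finger_gap: 0.0003
grip_force: 0.0
```

Request:
{"fn": "servo_tool", "kwargs": {
  "rows": [
    [0.06, 0, 0, 0, 0, 0, 0],
    [0, 0, 0, 0, 0, 0, 0]
  ]
}}

```text
time_s: 10.57
ee_pos: [0.6069, -0.0278, 0.1975]
orientation: [-2.457, -1.952, 0.003]
ft_force: [0.7, -0.2, 0.7]
finger_gap: 0.0
grip_force: 0.1
```

Request:
{"fn": "servo_tool", "kwargs": {
  "rows": [
    [0.06, 0, 0, 0, 0, 0, 0],
    [0, 0, 0, 0, 0, 0, 0]
  ]
}}

```text
time_s: 10.73
ee_pos: [0.6073, -0.026, 0.1975]
orientation: [-2.457, -1.952, 0.003]
ft_force: [-0.6, 0.1, 1.1]
finger_gap: 0.0001
grip_force: 0.2
```

Run:
```python
from h import *
tojig(-.023,-.161,.197)
```

```text
turn [-0.03 -0.01 -0.  ] shift [-0.04  0.07  0.02] t 10.7 F [-0.6  0.1  1.1] gap 0.1 ee [ 0.6073 -0.026   0.1975]
```

Request:
{"fn": "servo_tool", "kwargs": {
  "rows": [
    [0.08, 0, 0, 0, 0, 0, 0],
    [0, 0, 0, 0, 0, 0, 0]
  ]
}}

```text
time_s: 10.9
ee_pos: [0.6076, -0.0247, 0.1975]
orientation: [-2.457, -1.955, 0.007]
ft_force: [-0.8, -6.0, 0.7]
finger_gap: 0.0002
grip_force: 3.4
```

Request:
{"fn": "servo_tool", "kwargs": {
  "rows": [
    [0.06, 0, 0, 0, 0, 0, 0],
    [0, 0, 0, 0, 0, 0, 0]
  ]
}}

```text
time_s: 11.07
ee_pos: [0.6078, -0.0242, 0.1975]
orientation: [-2.457, -1.957, 0.011]
ft_force: [-2.5, -12.3, 2.3]
finger_gap: -0.0
grip_force: 6.4
```

Request:
{"fn": "servo_tool", "kwargs": {
  "rows": [
    [0.06, 0, 0, 0, 0, 0, 0],
    [0, 0, 0, 0, 0, 0, 0]
  ]
}}

```text
time_s: 11.23
ee_pos: [0.6079, -0.0237, 0.1976]
orientation: [2.455, 1.958, -0.015]
ft_force: [-4.4, -18.4, 2.4]
finger_gap: 0.0005
grip_force: 9.4
```

Run:
```python
from h import *
tojig(-.023,-.161,.197)
s=robot.capture("side"); cv2.imwrite("pics/s5.png",cv2.resize(s["pixels"][160:260,200:310],None,fx=5,fy=5)[:,:,::-1])
```

```text
turn [-0.04  0.07  0.02] shift [-0.11  0.07  0.02] t 11.2 F [ -4.4 -18.4   2.4] gap 0.5 ee [ 0.6079 -0.0237  0.1976]
```

View pics/s5.png

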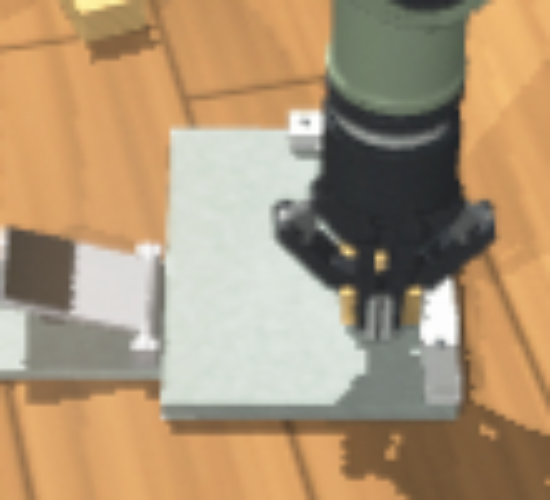

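18 N firm stop at the expected place, so it is home. Going to hover above the pedal.

Request:
{"fn": "servo_tool", "kwargs": {
  "rows": [
    [-0.5, 0, 0, 0, 0, 0, 0],
    [-0.3, 0, -0.9, 0, 0, 0, 0],
    [0, 0, -0.9, 0, 0, 0, 0],
    [0.3, -0.96, 0, 0, 0, 0, 0],
    [0.3, -0.96, 0, 0, 0, 0, 0]
  ]
}}

```text
time_s: 11.7
ee_pos: [0.5523, -0.0136, 0.2535]
orientation: [-2.462, -1.951, -0.004]
ft_force: [-0.9, 0.2, 0.4]
finger_gap: -0.0001
grip_force: 0.0
```

Request:
{"fn": "servo_tool", "kwargs": {
  "rows": [
    [0.3, -0.96, 0, 0, 0, 0, 0],
    [0.3, -0.96, 0, 0, 0, 0, 0],
    [0.3, -0.96, 0, 0, 0, 0, 0],
    [0.2, -0.96, 0, 0, 0, 0, 0],
    [0, -0.96, 0, 0, 0, 0, 0]
  ]
}}

```text
time_s: 12.12
ee_pos: [0.4175, 0.0525, 0.2525]
orientation: [-2.456, -1.952, 0.001]
ft_force: [0.9, 0.4, -0.2]
finger_gap: -0.0003
grip_force: 0.0
```

Request:
{"fn": "servo_tool", "kwargs": {
  "rows": [
    [0, 0, 0, 0, 0, 0, 0],
    [0, 0, 0, 0, 0, 0, 0]
  ]
}}

```text
time_s: 12.28
ee_pos: [0.4174, 0.0519, 0.2526]
orientation: [-2.456, -1.953, 0.003]
ft_force: [-0.1, 0.1, 0.4]
finger_gap: 0.0001
grip_force: 0.0
```

Run:
```python
from h import *
tojig(-.224,-.135,.203)
s=robot.capture("side"); cv2.imwrite("pics/s6.png",cv2.resize(s["pixels"][160:260,190:310],None,fx=6,fy=6)[:,:,::-1])
for p in [(-46,0),(-46,-150),(0,-150),(0,-75)]:
    q=J(.065+p[0]/1000,.095+p[1]/1000,JIG); print(p,[(( proj(s,np.array([*q,z]))-[190,160])*6).round() for z in(.015,.043)])
```

```text
turn [-0.03 -0.01  0.  ] shift [-0.27  0.13  1.65] t 12.3 F [-0.1  0.1  0.4] gap 0.1 ee [0.4174 0.0519 0.2526]
(-46, 0) [array([458., 178.]), array([459., 139.])]
(-46, -150) [array([467., 391.]), array([469., 352.])]
(0, -150) [array([561., 391.]), array([565., 352.])]
(0, -75) [array([553., 281.]), array([556., 242.])]
```

View pics/s6.png

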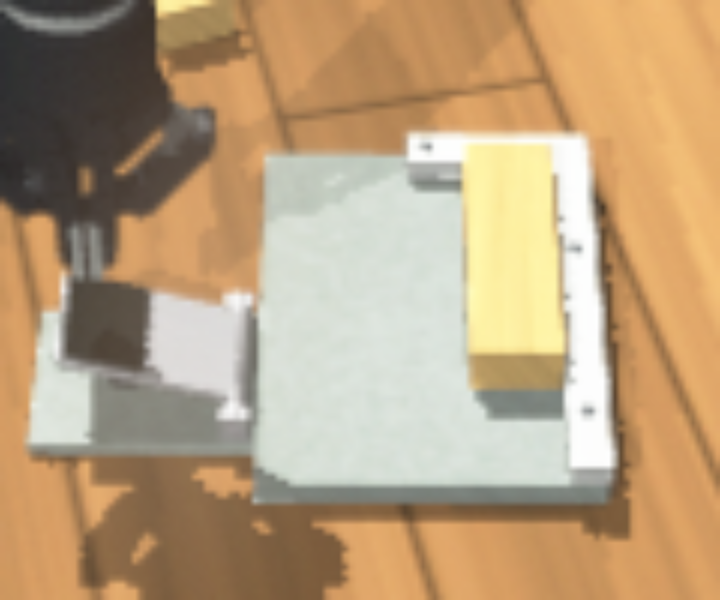

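Slat sits home: its corners (469,352), (562,352), (465,145) match the projected home pose. Pressing the pedal.

Request:
{"fn": "servo_tool", "kwargs": {
  "rows": [
    [-0.27, 0.13, 0.3, 0, 0, 0, 0],
    [0, 0, 0.4, 0, 0, 0, 0],
    [0, 0, 0.4, 0, 0, 0, 0],
    [0, 0, 0.3, 0, 0, 0, 0],
    [0, 0, 0, 0, 0, 0, 0]
  ]
}}

```text
time_s: 12.75
ee_pos: [0.4212, 0.0421, 0.2087]
orientation: [-2.457, -1.95, 0.006]
ft_force: [-1.2, -0.3, 3.6]
finger_gap: 0.0001
grip_force: 1.9
```

Request:
{"fn": "servo_tool", "kwargs": {
  "rows": [
    [0, 0, 0.2, 0, 0, 0, 0],
    [0, 0, 0, 0, 0, 0, 0]
  ]
}}

```text
time_s: 12.92
ee_pos: [0.4211, 0.0423, 0.2039]
orientation: [-2.457, -1.951, 0.004]
ft_force: [-1.7, -0.6, 5.6]
finger_gap: -0.0004
grip_force: 2.4
```

Request:
{"fn": "servo_tool", "kwargs": {
  "rows": [
    [0, 0, 0.1, 0, 0, 0, 0],
    [0, 0, 0, 0, 0, 0, 0]
  ]
}}

```text
time_s: 13.08
ee_pos: [0.421, 0.0423, 0.203]
orientation: [-2.457, -1.952, 0.004]
ft_force: [-7.0, -1.6, 23.5]
finger_gap: 0.0003
grip_force: 11.9
```

Request:
{"fn": "servo_tool", "kwargs": {
  "rows": [
    [0, 0, 0.08, 0, 0, 0, 0],
    [0, 0, 0, 0, 0, 0, 0]
  ]
}}

```text
time_s: 13.25
ee_pos: [0.4209, 0.0423, 0.2023]
orientation: [-2.457, -1.952, 0.003]
ft_force: [-10.4, -1.4, 45.0]
finger_gap: 0.0
grip_force: 22.0
```

Request:
{"fn": "servo_tool", "kwargs": {
  "rows": [
    [0, 0, -0.06, 0, 0, 0, 0],
    [0, 0, 0, 0, 0, 0, 0],
    [0, 0, 0, 0, 0, 0, 0],
    [0, 0, 0, 0, 0, 0, 0],
    [0, 0, 0, 0, 0, 0, 0]
  ]
}}

```text
time_s: 13.67
ee_pos: [0.4209, 0.0423, 0.2029]
orientation: [-2.458, -1.952, 0.003]
ft_force: [-7.3, -1.1, 27.1]
finger_gap: 0.0003
grip_force: 13.6
```

Request:
{"fn": "servo_tool", "kwargs": {
  "rows": [
    [0, 0, -0.8, 0, 0, 0, 0],
    [0, 0, -0.9, 0, 0, 0, 0],
    [0.3, 0.95, 0, 0, 0, 0, 40],
    [0.3, 0.95, 0, 0, 0, 0, 70],
    [0.3, 0.95, 0, 0, 0, 0, 70]
  ]
}}

```text
time_s: 14.08
ee_pos: [0.5118, 0.0492, 0.2524]
orientation: [-2.459, -1.953, -0.001]
ft_force: [0.3, -0.0, -0.2]
finger_gap: 0.0358
grip_force: 0.0
```

Request:
{"fn": "servo_tool", "kwargs": {
  "rows": [
    [0.3, 0.95, 0, 0, 0, 0, 70],
    [0.3, 0.95, 0, 0, 0, 0, 70],
    [0.3, 0.95, 0, 0, 0, 0, 70],
    [0.2, 0.95, 0, 0, 0, 0, 70],
    [0, 0, 0, 0, 0, 0, 70]
  ]
}}

```text
time_s: 14.5
ee_pos: [0.6339, 0.0554, 0.2508]
orientation: [2.459, 1.953, 0.006]
ft_force: [0.4, 0.1, 0.5]
finger_gap: 0.07
grip_force: 0.0
```

Run:
```python
from h import *
tojig(-.023,-.075,.205)
```

```text
turn [ 0.03 -0.02 -0.01] shift [-0.01 -0.18  1.53] t 14.5 F [0.4 0.1 0.5] gap 70.0 ee [0.6339 0.0554 0.2508]
```

Request:
{"fn": "servo_tool", "kwargs": {
  "rows": [
    [0, -0.17, 0.5, 0.03, -0.02, 0, 70],
    [0, 0, 0.5, 0, 0, 0, 70],
    [0, 0, 0.4, 0, 0, 0, 70],
    [0, 0, 0.12, 0, 0, 0, 70],
    [0, 0, 0, 0, 0, 0, 70]
  ]
}}

```text
time_s: 14.92
ee_pos: [0.6229, 0.057, 0.2041]
orientation: [-2.455, -1.95, 0.013]
ft_force: [-0.5, 0.4, -0.1]
finger_gap: 0.0698
grip_force: 0.0
```

Request:
{"fn": "servo_tool", "kwargs": {
  "rows": [
    [0, 0, 0, 0, 0, 0, 40],
    [0, 0, 0, 0, 0, 0, 40],
    [0, 0, 0, 0, 0, 0, 40],
    [0, 0, 0, 0, 0, 0, 40],
    [0, 0, 0, 0, 0, 0, 40]
  ],
  "grip_force": 80
}}

```text
time_s: 15.33
ee_pos: [0.6238, 0.0573, 0.2071]
orientation: [-2.457, -1.953, 0.005]
ft_force: [1.1, -0.9, 6.0]
finger_gap: 0.0433
grip_force: 82.0
```

Request:
{"fn": "servo_tool", "kwargs": {
  "rows": [
    [0, 0, -0.3, 0, 0, 0, 40],
    [0, -0.1, -0.7, 0, 0, 0, 40],
    [0, 0, -0.7, 0, 0, 0, 40],
    [0, 0, 0, 0, 0, 0, 40]
  ]
}}

```text
time_s: 15.67
ee_pos: [0.6216, 0.0583, 0.2607]
orientation: [-2.459, -1.954, 0.0]
ft_force: [1.5, 0.4, -0.3]
finger_gap: 0.0436
grip_force: 81.8
```

Run:
```python
from h import *
p=J(.068,0,TR);go(p[0],p[1],.25,TR[2])
s=robot.capture("side"); cv2.imwrite("pics/s7.png",cv2.resize(s["pixels"][110:260,170:340],None,fx=3,fy=3)[:,:,::-1])
```

```text
turn [-0.01 -0.   -0.09] shift [-13.63   0.53   0.36] t 15.7 F [ 1.5  0.4 -0.3] gap 43.6 ee [0.6216 0.0583 0.2607]
```

View pics/s7.png

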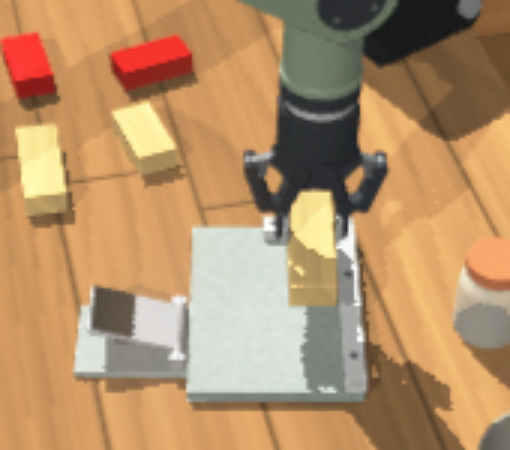

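Held square and level. Carrying it to the tray's far slot.

Request:
{"fn": "servo_tool", "kwargs": {
  "rows": [
    [-0.97, 0.04, 0, 0, 0, 0, 40],
    [-0.97, 0.04, 0, 0, 0, -0.09, 40],
    [-0.97, 0.04, 0, 0, 0, 0, 40],
    [-0.97, 0.04, 0, 0, 0, 0, 40],
    [-0.97, 0.04, 0, 0, 0, 0, 40]
  ]
}}

```text
time_s: 16.13
ee_pos: [0.5936, -0.0862, 0.2552]
orientation: [-2.443, -1.964, 0.013]
ft_force: [1.4, -0.3, -1.4]
finger_gap: 0.0433
grip_force: 81.7
```

Request:
{"fn": "servo_tool", "kwargs": {
  "rows": [
    [-0.97, 0.04, 0, 0, 0, 0, 40],
    [-0.97, 0.04, 0, 0, 0, 0, 40],
    [-0.97, 0.04, 0, 0, 0, 0, 40],
    [-0.97, 0.04, 0, 0, 0, 0, 40],
    [-0.97, 0.04, 0, 0, 0, 0, 40]
  ]
}}

```text
time_s: 16.55
ee_pos: [0.5681, -0.2297, 0.2554]
orientation: [-2.443, -1.963, 0.012]
ft_force: [0.3, 0.6, -2.6]
finger_gap: 0.0436
grip_force: 81.7
```

Request:
{"fn": "servo_tool", "kwargs": {
  "rows": [
    [-0.97, 0.04, 0, 0, 0, 0, 40],
    [-0.97, 0.04, 0, 0, 0, 0, 40],
    [-0.97, 0.04, 0, 0, 0, 0, 40],
    [-0.97, 0.04, 0, 0, 0, 0, 40],
    [0, 0, 0, 0, 0, 0, 40]
  ]
}}

```text
time_s: 16.97
ee_pos: [0.5473, -0.3477, 0.2555]
orientation: [-2.449, -1.96, 0.013]
ft_force: [0.8, -0.7, -2.0]
finger_gap: 0.0433
grip_force: 81.7
```

Request:
{"fn": "servo_tool", "kwargs": {
  "rows": [
    [0, 0, 0, 0, 0, 0, 40],
    [0, 0, 0, 0, 0, 0, 40]
  ]
}}

```text
time_s: 17.13
ee_pos: [0.5483, -0.3428, 0.2557]
orientation: [-2.443, -1.962, 0.01]
ft_force: [-0.6, 0.6, -1.3]
finger_gap: 0.0433
grip_force: 81.7
```

Run:
```python
from h import *
p=J(.068,0,TR);go(p[0],p[1],.20,TR[2])
s=robot.capture("side"); cv2.imwrite("pics/s8.png",cv2.resize(s["pixels"][220:384,180:390],None,fx=3,fy=3)[:,:,::-1])
```

```text
turn [-0.09  0.   -0.01] shift [-0.05  0.05  1.86] t 17.1 F [-0.6  0.6 -1.3] gap 43.3 ee [ 0.5483 -0.3428  0.2557]
```

View pics/s8.png

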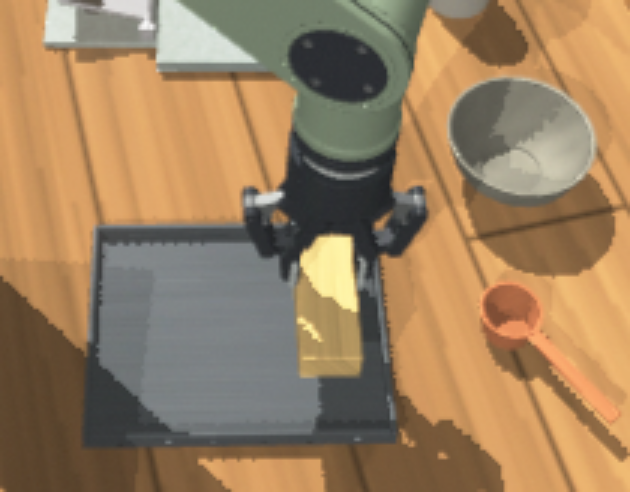

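The slat hangs over the far slot, clear of the walls. Lowering.

Request:
{"fn": "servo_tool", "kwargs": {
  "rows": [
    [-0.05, 0.05, 0.5, -0.09, 0, 0, 40],
    [0, 0, 0.5, 0, 0, 0, 40],
    [0, 0, 0.5, 0, 0, 0, 40],
    [0, 0, 0.3, 0, 0, 0, 40],
    [0, 0, 0, 0, 0, 0, 40]
  ]
}}

```text
time_s: 17.6
ee_pos: [0.5494, -0.3435, 0.2005]
orientation: [-2.446, -1.969, 0.002]
ft_force: [0.1, -0.3, -1.8]
finger_gap: 0.0433
grip_force: 81.6
```

Request:
{"fn": "servo_tool", "kwargs": {
  "rows": [
    [0, 0, 0.1, 0, 0, 0, 40],
    [0, 0, 0, 0, 0, 0, 40]
  ]
}}

```text
time_s: 17.77
ee_pos: [0.5502, -0.3448, 0.2002]
orientation: [2.445, 1.966, 0.001]
ft_force: [-0.0, -0.6, -1.9]
finger_gap: 0.0433
grip_force: 81.7
```

Request:
{"fn": "servo_tool", "kwargs": {
  "rows": [
    [0, 0, 0.08, 0, 0, 0, 40],
    [0, 0, 0, 0, 0, 0, 40]
  ]
}}

```text
time_s: 17.93
ee_pos: [0.55, -0.3452, 0.198]
orientation: [2.445, 1.965, 0.001]
ft_force: [-0.7, 0.3, -1.5]
finger_gap: 0.0431
grip_force: 81.7
```

Request:
{"fn": "servo_tool", "kwargs": {
  "rows": [
    [0, 0, 0.06, 0, 0, 0, 40],
    [0, 0, 0, 0, 0, 0, 40]
  ]
}}

```text
time_s: 18.1
ee_pos: [0.55, -0.3453, 0.1973]
orientation: [2.445, 1.965, 0.002]
ft_force: [-0.4, 1.5, 4.3]
finger_gap: 0.0432
grip_force: 82.3
```

Request:
{"fn": "servo_tool", "kwargs": {
  "rows": [
    [0, 0, 0, 0, 0, 0, 55],
    [0, 0, 0, 0, 0, 0, 55],
    [0, 0, 0, 0, 0, 0, 55]
  ]
}}

```text
time_s: 18.35
ee_pos: [0.5499, -0.3453, 0.196]
orientation: [2.446, 1.965, 0.001]
ft_force: [-0.2, 0.8, 0.2]
finger_gap: 0.055
grip_force: 0.0
```

Request:
{"fn": "servo_tool", "kwargs": {
  "rows": [
    [0, 0, -0.5, 0, 0, 0, 55],
    [0, 0, -0.8, 0, 0, 0, 70],
    [0, 0, -0.8, 0, 0, 0, 75],
    [0.95, 0, 0, 0, 0, 0, 75],
    [0.95, 0, 0, 0, 0, 0, 75]
  ]
}}

```text
time_s: 18.77
ee_pos: [0.5623, -0.2902, 0.2607]
orientation: [2.446, 1.959, 0.004]
ft_force: [0.5, 0.4, -0.4]
finger_gap: 0.0747
grip_force: 0.0
```

Request:
{"fn": "servo_tool", "kwargs": {
  "rows": [
    [0.95, 0, 0, 0, 0, 0, 75],
    [0.95, 0, 0, 0, 0, 0, 75],
    [0.95, 0, 0, 0, 0, 0, 75],
    [0.95, 0, 0, 0, 0, 0, 75],
    [0.95, 0, 0, 0, 0, 0, 75]
  ]
}}

```text
time_s: 19.18
ee_pos: [0.5928, -0.1489, 0.2585]
orientation: [2.446, 1.965, 0.001]
ft_force: [0.2, 0.5, 0.6]
finger_gap: 0.0749
grip_force: 0.0
```

Run:
```python
from h import *
c=robot.capture("top")
print(rects(c,oak(c,(110,120,225,270)),.028)); print("tray",rects(c,oak(c,(330,150,420,255),150),.033))
go(.364,.334,.27,-2.5)
```

```text
[(383, 308, 117, 44, 87.7, [180.1, 236.7]), (503, 334, 88, 44, -80.1, [172.0, 199.5])]
tray [(542, -373, 89, 49, 75.8, [390.2, 185.9])]
turn [ 0.02 -0.01 -1.43] shift [15.61 -8.34 -0.39] t 19.2 F [ 0.3  3.7 -0.1] gap 75.1 ee [ 0.5936 -0.1447  0.2584]
```

The middle slat has been knocked to (383, 308) mm; going to its new place.

Request:
{"fn": "servo_tool", "kwargs": {
  "rows": [
    [0, 0, 0, 0, 0, -0.71, 75],
    [0, 0, 0, 0, 0, -0.71, 75],
    [0.92, -0.48, 0, 0, 0, 0, 75],
    [0.92, -0.48, 0, 0, 0, 0, 75],
    [0.92, -0.48, 0, 0, 0, 0, 75]
  ]
}}

```text
time_s: 19.65
ee_pos: [0.5528, -0.0651, 0.2579]
orientation: [2.272, 2.165, 0.001]
ft_force: [0.5, 0.6, 0.6]
finger_gap: 0.075
grip_force: 0.0
```

Request:
{"fn": "servo_tool", "kwargs": {
  "rows": [
    [0.92, -0.48, 0, 0, 0, 0, 75],
    [0.92, -0.48, 0, 0, 0, 0, 75],
    [0.92, -0.48, 0, 0, 0, 0, 75],
    [0.92, -0.48, 0, 0, 0, 0, 75],
    [0.92, -0.48, 0, 0, 0, 0, 75]
  ]
}}

```text
time_s: 20.07
ee_pos: [0.4871, 0.0767, 0.2577]
orientation: [2.27, 2.166, 0.001]
ft_force: [-0.0, 0.1, -0.1]
finger_gap: 0.0754
grip_force: 0.0
```

Request:
{"fn": "servo_tool", "kwargs": {
  "rows": [
    [0.92, -0.48, 0, 0, 0, 0, 75],
    [0.92, -0.48, 0, 0, 0, 0, 75],
    [0.92, -0.48, 0, 0, 0, 0, 75],
    [0.92, -0.48, 0, 0, 0, 0, 75],
    [0.92, -0.48, 0, 0, 0, 0, 75]
  ]
}}

```text
time_s: 20.48
ee_pos: [0.4217, 0.2181, 0.2573]
orientation: [2.27, 2.166, 0.001]
ft_force: [1.4, 0.2, 0.2]
finger_gap: 0.0753
grip_force: 0.0
```

Request:
{"fn": "servo_tool", "kwargs": {
  "rows": [
    [0.92, -0.48, 0, 0, 0, 0, 75],
    [0, 0, 0, 0, 0, 0, 75],
    [0, 0, 0, 0, 0, 0, 75]
  ]
}}

```text
time_s: 20.73
ee_pos: [0.4088, 0.2462, 0.2571]
orientation: [2.266, 2.17, 0.001]
ft_force: [-0.3, -0.7, -0.2]
finger_gap: 0.0752
grip_force: 0.0
```

Run:
```python
from h import *
s=robot.capture("side"); print(rects(s,oak(s,(140,120,290,195),190),.028))
c=robot.capture("top"); print("tray",rects(c,oak(c,(330,150,420,255),150),.033))
go(.383,.308,.185,-2.4)
```

```text
[(384, 307, 121, 46, 87.9, [183.4, 163.6]), (503, 333, 91, 47, -79.8, [218.0, 153.3])]
tray [(468, -437, 143, 54, -2.0, [412.3, 210.5]), (550, -341, 157, 50, 77.3, [379.8, 183.9]), (569, -325, 291, 182, 89.6, [370.0, 169.1])]
turn [ 0.02  0.02 -0.04] shift [ 2.07 -0.97  2.4 ] t 20.8 F [ 0.9  1.1 -0.5] gap 74.7 ee [0.4094 0.2448 0.257 ]
```

Request:
{"fn": "servo_tool", "kwargs": {
  "rows": [
    [0.69, -0.32, 0, 0, 0, 0, 75],
    [0.69, -0.32, 0, 0, 0, 0, 75],
    [0.69, -0.33, 0, 0, 0, 0, 75],
    [0, 0, 0, 0, 0, 0, 75],
    [0, 0, 0, 0, 0, 0, 75]
  ]
}}

```text
time_s: 21.25
ee_pos: [0.3835, 0.3081, 0.2567]
orientation: [2.27, 2.167, -0.0]
ft_force: [-0.1, -0.4, -0.5]
finger_gap: 0.0752
grip_force: 0.0
```

Request:
{"fn": "servo_tool", "kwargs": {
  "rows": [
    [0, 0, 0.8, 0, 0, 0, 75],
    [0, 0, 0.8, 0, 0, 0, 75],
    [0, 0, 0.7, 0, 0, 0, 75],
    [0, 0, 0.1, 0, 0, 0, 75],
    [0, 0, 0, 0, 0, 0, 75]
  ]
}}

```text
time_s: 21.67
ee_pos: [0.3836, 0.307, 0.1838]
orientation: [2.272, 2.165, -0.005]
ft_force: [0.1, 0.4, 0.3]
finger_gap: 0.0751
grip_force: 0.0
```

Request:
{"fn": "servo_tool", "kwargs": {
  "rows": [
    [0, 0, 0, 0, 0, 0, 40],
    [0, 0, 0, 0, 0, 0, 40],
    [0, 0, 0, 0, 0, 0, 40],
    [0, 0, 0, 0, 0, 0, 40],
    [0, 0, 0, 0, 0, 0, 40]
  ],
  "grip_force": 80
}}

```text
time_s: 22.08
ee_pos: [0.3838, 0.3085, 0.1865]
orientation: [2.269, 2.166, 0.005]
ft_force: [0.9, -1.7, 6.1]
finger_gap: 0.0438
grip_force: 82.2
```

Request:
{"fn": "servo_tool", "kwargs": {
  "rows": [
    [0, 0, -0.8, 0, 0, 0, 40],
    [0, 0, -0.8, 0, 0, 0, 40],
    [0, 0, -0.9, 0, 0, 0, 40],
    [0, 0, 0, 0, 0, 0, 40],
    [0, 0, 0, 0, 0, 0, 40]
  ]
}}

```text
time_s: 22.5
ee_pos: [0.3833, 0.3088, 0.2617]
orientation: [2.27, 2.166, 0.008]
ft_force: [0.2, -0.7, -1.8]
finger_gap: 0.0438
grip_force: 82.3
```

Run:
```python
from h import *
tojig(-.051,-.072,.25)
s=robot.capture("side"); print(rects(s,oak(s,(140,120,290,195),190),.028))
```

```text
turn [ 0.05 -0.01  1.51] shift [-6.26  8.93  0.39] t 22.5 F [ 0.2 -0.7 -1.8] gap 43.8 ee [0.3833 0.3088 0.2617]
[(504, 334, 91, 47, -80.6, [217.7, 153.1]), (391, 417, 99, 47, 89.0, [181.2, 141.9])]
```

Request:
{"fn": "servo_tool", "kwargs": {
  "rows": [
    [0, 0, 0, 0.02, 0, 0.75, 40],
    [0, 0, 0, 0.02, 0, 0.76, 40],
    [-0.63, 0.89, 0, 0, 0, 0, 40],
    [-0.63, 0.89, 0, 0, 0, 0, 40],
    [-0.63, 0.89, 0, 0, 0, 0, 40]
  ]
}}

```text
time_s: 22.97
ee_pos: [0.4482, 0.2344, 0.2583]
orientation: [-2.457, -1.956, 0.009]
ft_force: [0.5, 0.7, -1.0]
finger_gap: 0.0439
grip_force: 82.3
```

Request:
{"fn": "servo_tool", "kwargs": {
  "rows": [
    [-0.63, 0.89, 0, 0, 0, 0, 40],
    [-0.63, 0.89, 0, 0, 0, 0, 40],
    [-0.63, 0.89, 0, 0, 0, 0, 40],
    [-0.63, 0.89, 0, 0, 0, 0, 40],
    [-0.63, 0.89, 0, 0, 0, 0, 40]
  ]
}}

```text
time_s: 23.38
ee_pos: [0.5573, 0.1115, 0.2581]
orientation: [-2.458, -1.953, 0.009]
ft_force: [0.5, 0.2, -2.0]
finger_gap: 0.044
grip_force: 82.3
```

Request:
{"fn": "servo_tool", "kwargs": {
  "rows": [
    [-0.63, 0.89, 0, 0, 0, 0, 40],
    [-0.63, 0.89, 0, 0, 0, 0, 40],
    [0, 0, 0, 0, 0, 0, 40],
    [0, 0, 0, 0, 0, 0, 40],
    [0, 0, 0, 0, 0, 0, 40]
  ]
}}

```text
time_s: 23.8
ee_pos: [0.5997, 0.0642, 0.2581]
orientation: [-2.458, -1.952, 0.009]
ft_force: [0.7, -0.8, -1.5]
finger_gap: 0.0439
grip_force: 82.3
```

Run:
```python
from h import *
tojig(-.051,-.072,.205)
```

```text
turn [-0.05  0.02 -0.01] shift [0.06 0.06 1.77] t 23.8 F [ 0.7 -0.8 -1.5] gap 43.9 ee [0.5997 0.0642 0.2581]
```

Request:
{"fn": "servo_tool", "kwargs": {
  "rows": [
    [0.06, 0.06, 0.6, -0.05, 0.02, 0, 40],
    [0, 0, 0.6, 0, 0, 0, 40],
    [0, 0, 0.5, 0, 0, 0, 40],
    [0, 0, 0.07, 0, 0, 0, 40],
    [0, 0, 0, 0, 0, 0, 40]
  ]
}}

```text
time_s: 24.22
ee_pos: [0.6016, 0.0664, 0.2054]
orientation: [2.457, 1.956, -0.0]
ft_force: [0.0, -0.0, -1.5]
finger_gap: 0.0439
grip_force: 82.3
```

Request:
{"fn": "servo_tool", "kwargs": {
  "rows": [
    [0, 0, 0.06, 0, 0, 0, 40],
    [0, 0, 0, 0, 0, 0, 40]
  ]
}}

```text
time_s: 24.38
ee_pos: [0.6028, 0.0659, 0.2055]
orientation: [2.456, 1.953, 0.006]
ft_force: [-0.6, -0.4, -1.0]
finger_gap: 0.0438
grip_force: 82.3
```

Request:
{"fn": "servo_tool", "kwargs": {
  "rows": [
    [0, 0, 0.06, 0, 0, 0, 40],
    [0, 0, 0, 0, 0, 0, 40]
  ]
}}

```text
time_s: 24.55
ee_pos: [0.6028, 0.0655, 0.2035]
orientation: [2.457, 1.952, 0.006]
ft_force: [0.4, 0.2, -1.0]
finger_gap: 0.0441
grip_force: 82.3
```

Request:
{"fn": "servo_tool", "kwargs": {
  "rows": [
    [0, 0, 0.07, 0, 0, 0, 40],
    [0, 0, 0, 0, 0, 0, 40]
  ]
}}

```text
time_s: 24.72
ee_pos: [0.6031, 0.0654, 0.2015]
orientation: [2.457, 1.952, 0.006]
ft_force: [-0.6, 1.2, 2.3]
finger_gap: 0.0438
grip_force: 82.6
```

Request:
{"fn": "servo_tool", "kwargs": {
  "rows": [
    [0, 0, 0.04, 0, 0, 0, 40],
    [0, 0, 0, 0, 0, 0, 40]
  ]
}}

```text
time_s: 24.88
ee_pos: [0.6031, 0.0654, 0.2015]
orientation: [2.457, 1.952, 0.007]
ft_force: [-0.5, 0.2, 9.7]
finger_gap: 0.0439
grip_force: 83.5
```

Request:
{"fn": "servo_tool", "kwargs": {
  "rows": [
    [0, 0, 0, 0, 0, 0, 62],
    [0, 0, 0, 0, 0, 0, 62],
    [0, 0, 0, 0, 0, 0, 62]
  ]
}}

```text
time_s: 25.13
ee_pos: [0.6028, 0.0654, 0.1996]
orientation: [2.457, 1.953, 0.004]
ft_force: [-0.2, 0.4, -0.3]
finger_gap: 0.0618
grip_force: 0.0
```

Request:
{"fn": "servo_tool", "kwargs": {
  "rows": [
    [0, 0, -0.7, 0, 0, 0, 62],
    [0, 0, -0.7, 0, 0, 0, 62],
    [0, -0.9, 0, 0, 0, 0, 10],
    [0, -0.9, 0, 0, 0, 0, 0],
    [0, -0.6, 0, 0, 0, 0, 0]
  ]
}}

```text
time_s: 25.55
ee_pos: [0.5305, 0.0819, 0.2412]
orientation: [2.458, 1.953, 0.002]
ft_force: [-0.6, -0.2, -0.6]
finger_gap: 0.0261
grip_force: 0.0
```

Request:
{"fn": "servo_tool", "kwargs": {
  "rows": [
    [0, 0, 0, 0, 0, 0, 0],
    [0, 0, 0, 0, 0, 0, 0],
    [0, 0, 0, 0, 0, 0, 0]
  ]
}}

```text
time_s: 25.8
ee_pos: [0.5334, 0.0817, 0.2416]
orientation: [2.456, 1.952, 0.007]
ft_force: [-0.0, -0.0, 0.0]
finger_gap: 0.0001
grip_force: 0.0
```

```bash
cat >> h.py <<'E'
def sj(s=None):
    "slat top on the bed from the side camera, jig_corner frame: centre, far/near extents (mm)"
    s=s or robot.capture("side"); m=oak(s,(225,160,305,260),225)
    n,l,st,_=cv2.connectedComponentsWithStats(m); i=1+np.argmax(st[1:,4]); v,u=np.nonzero(l==i)
    k=np.radians(JIG[2]); P=np.array([ray(s,a,b,.043)[:2] for a,b in zip(u.astype(float),v.astype(float))])-JIG[:2]
    P=(P@np.array([[np.cos(k),-np.sin(k)],[np.sin(k),np.cos(k)]])-[.065,.095])*1000
    print("slat x",np.percentile(P[:,0],[1,99]).round(1),"y",np.percentile(P[:,1],[1,99]).round(1))
E
python3 - <<'E'
from h import *
sj(); tojig(-.115,-.072,.197)
E
```

```text
slat x [-71.5 -27.9] y [-125.1  -17.1]
turn [ 0.05 -0.01 -0.  ] shift [-0.01  0.21  1.48] t 25.9 F [ 0.2  0.2 -0.1] gap -0.0 ee [0.5336 0.0816 0.2415]
```

Request:
{"fn": "servo_tool", "kwargs": {
  "rows": [
    [0, 0, 0.7, 0.04, 0, 0, 0],
    [0, 0, 0.7, 0, 0, 0, 0],
    [0, 0, 0.08, 0, 0, 0, 0],
    [0, 0.25, 0, 0, 0, 0, 0],
    [0, 0.25, 0, 0, 0, 0, 0]
  ]
}}

```text
time_s: 26.27
ee_pos: [0.5484, 0.0782, 0.1974]
orientation: [-2.459, -1.955, -0.001]
ft_force: [0.1, -0.5, -0.2]
finger_gap: -0.0
grip_force: 0.0
```

Request:
{"fn": "servo_tool", "kwargs": {
  "rows": [
    [0, 0.25, 0, 0, 0, 0, 0],
    [0, 0.25, 0, 0, 0, 0, 0],
    [0, 0.25, 0, 0, 0, 0, 0],
    [0, 0.25, 0, 0, 0, 0, 0],
    [0, 0.2, 0, 0, 0, 0, 0]
  ]
}}

```text
time_s: 26.68
ee_pos: [0.5831, 0.07, 0.1973]
orientation: [-2.459, -1.954, -0.001]
ft_force: [-1.0, 0.3, 0.1]
finger_gap: -0.0002
grip_force: 0.5
```

Request:
{"fn": "servo_tool", "kwargs": {
  "rows": [
    [0, 0.2, 0, 0, 0, 0, 0],
    [0, 0.1, 0, 0, 0, 0, 0],
    [0, 0, 0, 0, 0, 0, 0]
  ]
}}

```text
time_s: 26.93
ee_pos: [0.5917, 0.068, 0.1969]
orientation: [2.46, 1.954, 0.001]
ft_force: [0.0, 0.9, 0.4]
finger_gap: 0.0001
grip_force: 0.0
```

Request:
{"fn": "servo_tool", "kwargs": {
  "rows": [
    [0, 0.06, 0, 0, 0, 0, 0],
    [0, 0, 0, 0, 0, 0, 0]
  ]
}}

```text
time_s: 27.1
ee_pos: [0.5928, 0.0677, 0.1969]
orientation: [-2.459, -1.954, 0.0]
ft_force: [-0.5, 0.5, 0.1]
finger_gap: 0.0005
grip_force: 0.0
```

Request:
{"fn": "servo_tool", "kwargs": {
  "rows": [
    [0, 0.06, 0, 0, 0, 0, 0],
    [0, 0, 0, 0, 0, 0, 0]
  ]
}}

```text
time_s: 27.27
ee_pos: [0.5942, 0.0674, 0.1968]
orientation: [-2.458, -1.954, 0.002]
ft_force: [-2.0, 0.6, 0.7]
finger_gap: -0.0004
grip_force: 0.9
```

Run:
```python
from h import *
tojig(-.058,-.072,.197)
```

```text
turn [-0.02 -0.   -0.  ] shift [-0.    0.04 -0.01] t 27.3 F [-2.   0.6  0.7] gap -0.4 ee [0.5942 0.0674 0.1968]
```

Request:
{"fn": "servo_tool", "kwargs": {
  "rows": [
    [0, 0.06, 0, 0, 0, 0, 0],
    [0, 0, 0, 0, 0, 0, 0]
  ]
}}

```text
time_s: 27.43
ee_pos: [0.5949, 0.0673, 0.1968]
orientation: [-2.457, -1.951, 0.006]
ft_force: [-5.7, 3.3, 4.3]
finger_gap: -0.0002
grip_force: 3.2
```

Request:
{"fn": "servo_tool", "kwargs": {
  "rows": [
    [0, 0.06, 0, 0, 0, 0, 0],
    [0, 0, 0, 0, 0, 0, 0]
  ]
}}

```text
time_s: 27.6
ee_pos: [0.5956, 0.0672, 0.1969]
orientation: [-2.455, -1.95, 0.01]
ft_force: [-9.9, 3.8, 7.5]
finger_gap: -0.0
grip_force: 5.3
```

Request:
{"fn": "servo_tool", "kwargs": {
  "rows": [
    [0, -0.9, 0, 0, 0, 0, 0],
    [-0.9, 0, 0, 0, 0, 0, 0],
    [-0.9, 0, 0, 0, 0, 0, 0],
    [-0.9, 0, 0, 0, 0, 0, 0],
    [-0.6, 0, 0, 0, 0, 0, 0]
  ]
}}

```text
time_s: 28.02
ee_pos: [0.5489, -0.0254, 0.1972]
orientation: [2.459, 1.954, 0.0]
ft_force: [0.1, -0.3, 0.1]
finger_gap: 0.0003
grip_force: 0.0
```

Request:
{"fn": "servo_tool", "kwargs": {
  "rows": [
    [0, 0, 0, 0, 0, 0, 0],
    [0, 0.9, 0, 0, 0, 0, 0],
    [0, 0.9, 0, 0, 0, 0, 0],
    [0, 0.15, 0, 0, 0, 0, 0],
    [0, 0, 0, 0, 0, 0, 0]
  ]
}}

```text
time_s: 28.43
ee_pos: [0.6082, -0.0369, 0.197]
orientation: [2.459, 1.954, 0.003]
ft_force: [0.7, -1.0, -0.1]
finger_gap: -0.0002
grip_force: 0.0
```

Run:
```python
from h import *
tojig(-.023,-.131,.197)
```

```text
turn [ 0.02 -0.01 -0.  ] shift [ 1.31 -0.04  0.  ] t 28.4 F [ 0.7 -1.  -0.1] gap -0.2 ee [ 0.6082 -0.0369  0.197 ]
```

Request:
{"fn": "servo_tool", "kwargs": {
  "rows": [
    [0.3, -0.04, 0, 0, 0, 0, 0],
    [0.3, 0, 0, 0, 0, 0, 0],
    [0.3, 0, 0, 0, 0, 0, 0],
    [0.25, 0, 0, 0, 0, 0, 0],
    [0, 0, 0, 0, 0, 0, 0]
  ]
}}

```text
time_s: 28.85
ee_pos: [0.6129, -0.001, 0.197]
orientation: [-2.457, -1.957, -0.0]
ft_force: [0.3, 0.5, -0.7]
finger_gap: -0.0003
grip_force: 0.0
```

Request:
{"fn": "servo_tool", "kwargs": {
  "rows": [
    [0.1, 0, 0, 0, 0, 0, 0],
    [0, 0, 0, 0, 0, 0, 0]
  ]
}}

```text
time_s: 29.02
ee_pos: [0.6136, 0.0004, 0.197]
orientation: [-2.458, -1.955, 0.0]
ft_force: [0.2, -0.1, -0.8]
finger_gap: 0.0004
grip_force: 0.0
```

Request:
{"fn": "servo_tool", "kwargs": {
  "rows": [
    [0.08, 0, 0, 0, 0, 0, 0],
    [0, 0, 0, 0, 0, 0, 0]
  ]
}}

```text
time_s: 29.18
ee_pos: [0.6142, 0.0022, 0.1969]
orientation: [-2.459, -1.954, 0.0]
ft_force: [0.6, -0.3, 0.5]
finger_gap: -0.0002
grip_force: 0.0
```

Request:
{"fn": "servo_tool", "kwargs": {
  "rows": [
    [0.06, 0, 0, 0, 0, 0, 0],
    [0, 0, 0, 0, 0, 0, 0]
  ]
}}

```text
time_s: 29.35
ee_pos: [0.6146, 0.0038, 0.1969]
orientation: [-2.459, -1.954, 0.0]
ft_force: [0.5, -0.0, -0.3]
finger_gap: 0.0001
grip_force: 0.1
```

Request:
{"fn": "servo_tool", "kwargs": {
  "rows": [
    [0.06, 0, 0, 0, 0, 0, 0],
    [0, 0, 0, 0, 0, 0, 0]
  ]
}}

```text
time_s: 29.52
ee_pos: [0.6148, 0.0045, 0.197]
orientation: [2.458, 1.955, -0.004]
ft_force: [-1.8, -6.2, 1.1]
finger_gap: 0.0001
grip_force: 3.2
```

Run:
```python
from h import *
tojig(-.023,-.131,.197)
```

```text
turn [-0.01  0.02  0.01] shift [-0.08  0.06 -0.  ] t 29.5 F [-1.8 -6.2  1.1] gap 0.1 ee [0.6148 0.0045 0.197 ]
```

Request:
{"fn": "servo_tool", "kwargs": {
  "rows": [
    [0.06, 0, 0, 0, 0, 0, 0],
    [0, 0, 0, 0, 0, 0, 0]
  ]
}}

```text
time_s: 29.68
ee_pos: [0.6149, 0.0049, 0.197]
orientation: [2.456, 1.955, -0.008]
ft_force: [-2.4, -11.9, 1.8]
finger_gap: 0.0001
grip_force: 6.1
```

Request:
{"fn": "servo_tool", "kwargs": {
  "rows": [
    [0.06, 0, 0, 0, 0, 0, 0],
    [0, 0, 0, 0, 0, 0, 0]
  ]
}}

```text
time_s: 29.85
ee_pos: [0.6151, 0.0054, 0.197]
orientation: [2.454, 1.956, -0.012]
ft_force: [-2.9, -18.2, 3.1]
finger_gap: -0.0004
grip_force: 9.1
```

Request:
{"fn": "servo_tool", "kwargs": {
  "rows": [
    [-0.5, 0, 0, 0, 0, 0, 0],
    [-0.3, 0, -0.9, 0, 0, 0, 0],
    [0, 0, -0.9, 0, 0, 0, 0],
    [0.1, -0.95, 0, 0, 0, 0, 0],
    [0.1, -0.95, 0, 0, 0, 0, 0]
  ]
}}

```text
time_s: 30.27
ee_pos: [0.5571, 0.0039, 0.2528]
orientation: [2.459, 1.95, 0.008]
ft_force: [0.0, 0.4, -0.3]
finger_gap: 0.0002
grip_force: 0.0
```

Request:
{"fn": "servo_tool", "kwargs": {
  "rows": [
    [0.1, -0.95, 0, 0, 0, 0, 0],
    [0.1, -0.95, 0, 0, 0, 0, 0],
    [0.1, -0.95, 0, 0, 0, 0, 0],
    [0, -0.95, 0, 0, 0, 0, 0],
    [0, -0.93, 0, 0, 0, 0, 0]
  ]
}}

```text
time_s: 30.68
ee_pos: [0.4186, 0.0455, 0.2511]
orientation: [-2.459, -1.953, -0.001]
ft_force: [-0.3, -0.5, -0.4]
finger_gap: 0.0002
grip_force: 0.0
```

Request:
{"fn": "servo_tool", "kwargs": {
  "rows": [
    [0, 0, 0, 0, 0, 0, 0],
    [0, 0, 0, 0, 0, 0, 0]
  ]
}}

```text
time_s: 30.85
ee_pos: [0.4191, 0.0454, 0.2513]
orientation: [-2.459, -1.955, -0.001]
ft_force: [1.3, 0.1, 0.1]
finger_gap: 0.0002
grip_force: 0.0
```

Run:
```python
from h import *
tojig(-.224,-.135,.203)
s=robot.capture("side"); sj(s); cv2.imwrite("pics/s9.png",cv2.resize(s["pixels"][160:260,190:310],None,fx=5,fy=5)[:,:,::-1])
for p in [(-46,0),(-46,-120),(0,-120)]:
    q=J(.065+p[0]/1000,.095+p[1]/1000,JIG); print(p,((proj(s,np.array([*q,.043]))-[190,160])*5).round())
```

```text
turn [-0.   -0.01  0.  ] shift [-0.07  0.02  1.61] t 30.9 F [1.3 0.1 0.1] gap 0.2 ee [0.4191 0.0454 0.2513]
slat x [-46.   -1.7] y [-115.6   -3.4]
(-46, 0) [383. 116.]
(-46, -120) [389. 255.]
(0, -120) [468. 256.]
```

View pics/s9.png

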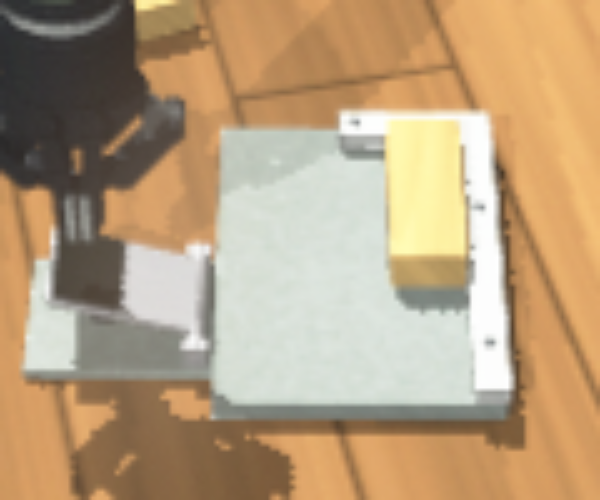

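Middle slat home too (corners (390,255), (467,255) as projected). Press, then go above it.

Request:
{"fn": "servo_tool", "kwargs": {
  "rows": [
    [-0.07, 0, 0.4, 0, 0, 0, 0],
    [0, 0, 0.5, 0, 0, 0, 0],
    [0, 0, 0.4, 0, 0, 0, 0],
    [0, 0, 0.25, 0, 0, 0, 0],
    [0, 0, 0, 0, 0, 0, 0]
  ]
}}

```text
time_s: 31.32
ee_pos: [0.4204, 0.0431, 0.2039]
orientation: [-2.459, -1.952, 0.002]
ft_force: [-2.5, 1.9, 6.2]
finger_gap: -0.0004
grip_force: 2.4
```

Request:
{"fn": "servo_tool", "kwargs": {
  "rows": [
    [0, 0, 0.09, 0, 0, 0, 0],
    [0, 0, 0, 0, 0, 0, 0],
    [0, 0, 0, 0, 0, 0, 0]
  ]
}}

```text
time_s: 31.57
ee_pos: [0.4203, 0.0431, 0.2032]
orientation: [-2.46, -1.953, -0.0]
ft_force: [-6.1, 0.3, 19.5]
finger_gap: 0.0
grip_force: 9.4
```

Request:
{"fn": "servo_tool", "kwargs": {
  "rows": [
    [0, 0, 0.03, 0, 0, 0, 0],
    [0, 0, 0, 0, 0, 0, 0],
    [0, 0, 0, 0, 0, 0, 0],
    [0, 0, 0, 0, 0, 0, 0],
    [0, 0, 0, 0, 0, 0, 0]
  ]
}}

```text
time_s: 31.98
ee_pos: [0.4202, 0.0431, 0.2029]
orientation: [-2.46, -1.953, -0.001]
ft_force: [-6.9, 0.7, 25.9]
finger_gap: -0.0002
grip_force: 13.1
```

Request:
{"fn": "servo_tool", "kwargs": {
  "rows": [
    [0, 0, -0.8, 0, 0, 0, 0],
    [0, 0, -0.9, 0, 0, 0, 0],
    [0.36, 0.93, 0, 0, 0, 0, 40],
    [0.36, 0.93, 0, 0, 0, 0, 70],
    [0.36, 0.93, 0, 0, 0, 0, 70]
  ]
}}

```text
time_s: 32.4
ee_pos: [0.5107, 0.0558, 0.253]
orientation: [2.459, 1.953, 0.005]
ft_force: [-0.0, -0.3, 0.4]
finger_gap: 0.0357
grip_force: 0.0
```

Request:
{"fn": "servo_tool", "kwargs": {
  "rows": [
    [0.36, 0.93, 0, 0, 0, 0, 70],
    [0.36, 0.93, 0, 0, 0, 0, 70],
    [0.36, 0.93, 0, 0, 0, 0, 70],
    [0.36, 0.93, 0, 0, 0, 0, 70],
    [0, 0, 0, 0, 0, 0, 70]
  ]
}}

```text
time_s: 32.82
ee_pos: [0.6328, 0.0731, 0.2517]
orientation: [2.457, 1.952, 0.011]
ft_force: [1.1, -0.2, 0.2]
finger_gap: 0.0701
grip_force: 0.0
```

Request:
{"fn": "servo_tool", "kwargs": {
  "rows": [
    [0, 0, 0, 0, 0, 0, 70],
    [0, 0, 0, 0, 0, 0, 70]
  ]
}}

```text
time_s: 32.98
ee_pos: [0.6268, 0.0725, 0.2511]
orientation: [-2.459, -1.953, 0.002]
ft_force: [-0.5, -0.2, 0.7]
finger_gap: 0.0702
grip_force: 0.0
```

Run:
```python
from h import *
tojig(-.023,-.060,.205)
```

```text
turn [-0.02  0.   -0.01] shift [-0.01  0.18  1.54] t 33.0 F [-0.5 -0.2  0.7] gap 70.2 ee [0.6268 0.0725 0.2511]
```

Request:
{"fn": "servo_tool", "kwargs": {
  "rows": [
    [0, 0.17, 0.5, 0, 0, 0, 70],
    [0, 0, 0.5, 0, 0, 0, 70],
    [0, 0, 0.4, 0, 0, 0, 70],
    [0, 0, 0.12, 0, 0, 0, 70],
    [0, 0, 0, 0, 0, 0, 70]
  ]
}}

```text
time_s: 33.4
ee_pos: [0.6309, 0.0715, 0.2051]
orientation: [-2.458, -1.953, 0.004]
ft_force: [0.6, 0.9, -0.1]
finger_gap: 0.0701
grip_force: 0.0
```

Request:
{"fn": "servo_tool", "kwargs": {
  "rows": [
    [0, 0, 0, 0, 0, 0, 40],
    [0, 0, 0, 0, 0, 0, 40],
    [0, 0, 0, 0, 0, 0, 40],
    [0, 0, 0, 0, 0, 0, 40],
    [0, 0, 0, 0, 0, 0, 40]
  ],
  "grip_force": 80
}}

```text
time_s: 33.82
ee_pos: [0.6321, 0.0716, 0.2078]
orientation: [2.459, 1.954, 0.002]
ft_force: [-0.7, -0.4, 4.7]
finger_gap: 0.0438
grip_force: 81.9
```

Request:
{"fn": "servo_tool", "kwargs": {
  "rows": [
    [0, 0, -0.3, 0, 0, 0, 40],
    [0, -0.1, -0.7, 0, 0, 0, 40],
    [0, 0, -0.7, 0, 0, 0, 40],
    [0, 0, 0, 0, 0, 0, 40],
    [0, 0, 0, 0, 0, 0, 40]
  ]
}}

```text
time_s: 34.23
ee_pos: [0.6292, 0.0724, 0.2586]
orientation: [2.459, 1.954, 0.004]
ft_force: [-0.3, -1.2, -1.8]
finger_gap: 0.0433
grip_force: 81.6
```

Run:
```python
from h import *
p=J(-.068,0,TR);go(p[0],p[1],.25,TR[2])
```

```text
turn [ 0.02 -0.01 -0.09] shift [-14.15  -4.15   0.29] t 34.2 F [-0.3 -1.2 -1.8] gap 43.3 ee [0.6292 0.0724 0.2586]
```

Request:
{"fn": "servo_tool", "kwargs": {
  "rows": [
    [-0.94, -0.28, 0, 0, 0, -0.09, 40],
    [-0.94, -0.28, 0, 0, 0, 0, 40],
    [-0.94, -0.28, 0, 0, 0, 0, 40],
    [-0.94, -0.28, 0, 0, 0, 0, 40],
    [-0.94, -0.28, 0, 0, 0, 0, 40]
  ]
}}

```text
time_s: 34.65
ee_pos: [0.556, -0.0571, 0.2558]
orientation: [-2.446, -1.967, 0.003]
ft_force: [0.2, 0.2, -1.5]
finger_gap: 0.0432
grip_force: 81.6
```

Request:
{"fn": "servo_tool", "kwargs": {
  "rows": [
    [-0.94, -0.28, 0, 0, 0, 0, 40],
    [-0.94, -0.28, 0, 0, 0, 0, 40],
    [-0.94, -0.28, 0, 0, 0, 0, 40],
    [-0.94, -0.28, 0, 0, 0, 0, 40],
    [-0.94, -0.28, 0, 0, 0, 0, 40]
  ]
}}

```text
time_s: 35.07
ee_pos: [0.4846, -0.1858, 0.256]
orientation: [-2.447, -1.966, 0.002]
ft_force: [0.1, -0.1, -1.3]
finger_gap: 0.0433
grip_force: 81.6
```

Request:
{"fn": "servo_tool", "kwargs": {
  "rows": [
    [-0.94, -0.28, 0, 0, 0, 0, 40],
    [-0.94, -0.28, 0, 0, 0, 0, 40],
    [-0.94, -0.28, 0, 0, 0, 0, 40],
    [-0.94, -0.28, 0, 0, 0, 0, 40],
    [-0.94, -0.28, 0, 0, 0, 0, 40]
  ]
}}

```text
time_s: 35.48
ee_pos: [0.4133, -0.3143, 0.256]
orientation: [-2.447, -1.966, 0.001]
ft_force: [-0.1, -0.3, -1.8]
finger_gap: 0.0433
grip_force: 81.6
```

Request:
{"fn": "servo_tool", "kwargs": {
  "rows": [
    [0, 0, 0, 0, 0, 0, 40],
    [0, 0, 0, 0, 0, 0, 40],
    [0, 0, 0, 0, 0, 0, 40]
  ]
}}

```text
time_s: 35.73
ee_pos: [0.4143, -0.3131, 0.2563]
orientation: [-2.447, -1.965, 0.0]
ft_force: [-0.8, 0.4, -0.9]
finger_gap: 0.0434
grip_force: 81.6
```

Run:
```python
from h import *
p=J(-.068,0,TR);go(p[0],p[1],.20,TR[2])
s=robot.capture("side"); cv2.imwrite("pics/s10.png",cv2.resize(s["pixels"][230:384,180:390],None,fx=3,fy=3)[:,:,::-1])
```

```text
turn [-0.02 -0.01 -0.01] shift [-0.06  0.09  1.88] t 35.7 F [-0.8  0.4 -0.9] gap 43.4 ee [ 0.4143 -0.3131  0.2563]
```

View pics/s10.png

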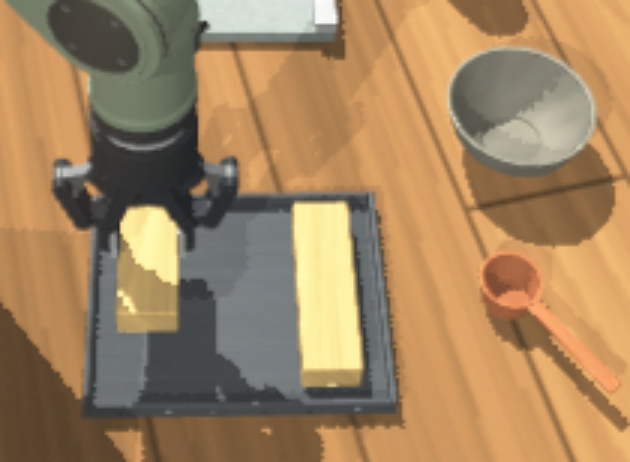

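Long slat lies flat in the far slot; the middle one is over the near slot. Lowering.

Request:
{"fn": "servo_tool", "kwargs": {
  "rows": [
    [-0.06, 0.1, 0.5, 0, 0, 0, 40],
    [0, 0, 0.5, 0, 0, 0, 40],
    [0, 0, 0.5, 0, 0, 0, 40],
    [0, 0, 0.38, 0, 0, 0, 40],
    [0, 0, 0, 0, 0, 0, 40]
  ]
}}

```text
time_s: 36.2
ee_pos: [0.4173, -0.3144, 0.1989]
orientation: [-2.444, -1.968, 0.001]
ft_force: [-0.2, 0.9, -0.2]
finger_gap: 0.043
grip_force: 81.7
```

Request:
{"fn": "servo_tool", "kwargs": {
  "rows": [
    [0, 0, 0.06, 0, 0, 0, 40],
    [0, 0, 0, 0, 0, 0, 40]
  ]
}}

```text
time_s: 36.37
ee_pos: [0.4175, -0.3153, 0.1992]
orientation: [-2.447, -1.969, 0.0]
ft_force: [0.5, 0.2, -0.3]
finger_gap: 0.0433
grip_force: 81.6
```

Request:
{"fn": "servo_tool", "kwargs": {
  "rows": [
    [0, 0, 0.06, 0, 0, 0, 40],
    [0, 0, 0, 0, 0, 0, 40]
  ]
}}

```text
time_s: 36.53
ee_pos: [0.4174, -0.3158, 0.1978]
orientation: [2.448, 1.968, 0.0]
ft_force: [-0.4, 0.1, 0.1]
finger_gap: 0.0435
grip_force: 81.7
```

Request:
{"fn": "servo_tool", "kwargs": {
  "rows": [
    [0, 0, 0.04, 0, 0, 0, 40],
    [0, 0, 0, 0, 0, 0, 40]
  ]
}}

```text
time_s: 36.7
ee_pos: [0.4173, -0.3159, 0.1977]
orientation: [2.448, 1.967, 0.001]
ft_force: [-0.9, 3.2, 9.7]
finger_gap: 0.0434
grip_force: 82.8
```

Request:
{"fn": "servo_tool", "kwargs": {
  "rows": [
    [0, 0, 0, 0, 0, 0, 55],
    [0, 0, 0, 0, 0, 0, 55],
    [0, 0, 0, 0, 0, 0, 55],
    [0, 0, -0.5, 0, 0, 0, 55],
    [0, 0, -0.8, 0, 0, 0, 70]
  ]
}}

```text
time_s: 37.12
ee_pos: [0.4163, -0.3154, 0.2333]
orientation: [-2.444, -1.964, 0.002]
ft_force: [0.0, -0.4, -0.3]
finger_gap: 0.0655
grip_force: 0.0
```

Request:
{"fn": "servo_tool", "kwargs": {
  "rows": [
    [0, 0, -0.8, 0, 0, 0, 75],
    [0.95, -0.1, 0, 0, 0, 0, 75],
    [0.95, -0.1, 0, 0, 0, 0, 75],
    [0.95, -0.1, 0, 0, 0, 0, 75],
    [0.95, -0.1, 0, 0, 0, 0, 75]
  ]
}}

```text
time_s: 37.53
ee_pos: [0.4297, -0.201, 0.2592]
orientation: [-2.45, -1.966, -0.0]
ft_force: [-0.1, 0.8, 0.4]
finger_gap: 0.0752
grip_force: 0.0
```

Request:
{"fn": "servo_tool", "kwargs": {
  "rows": [
    [0.95, -0.1, 0, 0, 0, 0, 75],
    [0.95, -0.1, 0, 0, 0, 0, 75],
    [0.95, -0.1, 0, 0, 0, 0, 75],
    [0.95, -0.1, 0, 0, 0, 0, 75],
    [0.95, -0.1, 0, 0, 0, 0, 75]
  ]
}}

```text
time_s: 37.95
ee_pos: [0.4459, -0.0583, 0.2591]
orientation: [-2.449, -1.967, 0.0]
ft_force: [0.2, -0.6, 0.1]
finger_gap: 0.0752
grip_force: 0.0
```

Request:
{"fn": "servo_tool", "kwargs": {
  "rows": [
    [0.95, -0.1, 0, 0, 0, -0.8, 75],
    [0.95, 0.1, 0, 0, 0, -0.8, 75],
    [0.95, 0.2, 0, 0, 0, -0.8, 75],
    [0.95, 0.2, 0, 0, 0, -0.8, 75],
    [0, 0, 0, 0, 0, 0, 75]
  ]
}}

```text
time_s: 38.37
ee_pos: [0.467, 0.0574, 0.2592]
orientation: [-2.02, -2.405, -0.003]
ft_force: [-0.4, -0.0, 0.2]
finger_gap: 0.0747
grip_force: 0.0
```

Run:
```python
from h import *
c=robot.capture("top"); s=robot.capture("side")
print(rects(c,oak(c,(110,120,225,270)),.028)); print(rects(s,oak(s,(140,120,290,195),190),.028))
print("tray",rects(c,oak(c,(330,150,405,255),150),.033))
go(.503,.334,.185,9.9)
```

```text
[(503, 334, 88, 45, -80.4, [171.9, 199.5])]
[]
tray [(416, -316, 118, 45, 78.4, [373.0, 225.4]), (406, -255, 163, 157, -1.1, [345.1, 236.0]), (549, -345, 148, 50, 77.3, [381.0, 183.8]), (620, -301, 242, 82, 89.6, [366.3, 160.5])]
turn [-0.01 -0.   -0.04] shift [8.96 2.81 2.46] t 38.5 F [-0.4 -0.2  0.3] gap 75.0 ee [0.4662 0.0547 0.2589]
```

Request:
{"fn": "servo_tool", "kwargs": {
  "rows": [
    [0.89, 0.28, 0, 0, 0, 0, 75],
    [0.89, 0.28, 0, 0, 0, 0, 75],
    [0.89, 0.28, 0, 0, 0, 0, 75],
    [0.89, 0.28, 0, 0, 0, 0, 75],
    [0.89, 0.28, 0, 0, 0, 0, 75]
  ]
}}

```text
time_s: 38.88
ee_pos: [0.4856, 0.1923, 0.2591]
orientation: [-2.032, -2.396, 0.001]
ft_force: [1.0, 0.2, -0.3]
finger_gap: 0.0748
grip_force: 0.0
```

Request:
{"fn": "servo_tool", "kwargs": {
  "rows": [
    [0.89, 0.28, 0, 0, 0, 0, 75],
    [0.89, 0.28, 0, 0, 0, 0, 75],
    [0.89, 0.28, 0, 0, 0, 0, 75],
    [0.89, 0.28, 0, 0, 0, 0, 75],
    [0.89, 0.28, 0, 0, 0, 0, 75]
  ]
}}

```text
time_s: 39.3
ee_pos: [0.5053, 0.3309, 0.259]
orientation: [-2.031, -2.396, 0.002]
ft_force: [0.3, -0.5, -0.8]
finger_gap: 0.0752
grip_force: 0.0
```

Request:
{"fn": "servo_tool", "kwargs": {
  "rows": [
    [0, 0, 0, 0, 0, 0, 75],
    [0, 0, 0, 0, 0, 0, 75],
    [0, 0, 0, 0, 0, 0, 75]
  ]
}}

```text
time_s: 39.55
ee_pos: [0.5048, 0.3298, 0.2587]
orientation: [-2.03, -2.397, 0.003]
ft_force: [0.5, -1.1, 0.5]
finger_gap: 0.0751
grip_force: 0.0
```

Run:
```python
from h import *
s=robot.capture("side"); print(rects(s,oak(s,(140,120,290,195),190),.028))
go(.503,.334,.185,9.7)
```

```text
[(504, 334, 91, 47, -80.6, [217.5, 152.9])]
turn [-0.02  0.01 -0.03] shift [ 0.16 -0.03  2.46] t 39.6 F [0.3 0.5 0.3] gap 74.9 ee [0.5047 0.3296 0.2589]
```

Request:
{"fn": "servo_tool", "kwargs": {
  "rows": [
    [0.16, 0, 0.8, 0, 0, -0.03, 75],
    [0, 0, 0.8, 0, 0, 0, 75],
    [0, 0, 0.75, 0, 0, 0, 75],
    [0, 0, 0.1, 0, 0, 0, 75],
    [0, 0, 0, 0, 0, 0, 75]
  ]
}}

```text
time_s: 40.02
ee_pos: [0.5036, 0.3345, 0.1846]
orientation: [-2.025, -2.4, 0.006]
ft_force: [0.4, 0.7, 0.3]
finger_gap: 0.0755
grip_force: 0.0
```

Request:
{"fn": "servo_tool", "kwargs": {
  "rows": [
    [0, 0, 0, 0, 0, 0, 40],
    [0, 0, 0, 0, 0, 0, 40],
    [0, 0, 0, 0, 0, 0, 40],
    [0, 0, 0, 0, 0, 0, 40],
    [0, 0, 0, 0, 0, 0, 40]
  ],
  "grip_force": 80
}}

```text
time_s: 40.43
ee_pos: [0.5045, 0.3362, 0.1879]
orientation: [2.024, 2.402, 0.006]
ft_force: [0.1, -1.4, 6.3]
finger_gap: 0.0435
grip_force: 83.1
```

Request:
{"fn": "servo_tool", "kwargs": {
  "rows": [
    [0, 0, -0.8, 0, 0, 0, 40],
    [0, 0, -0.8, 0, 0, 0, 40],
    [0, 0, -0.9, 0, 0, 0, 40],
    [0, 0, 0, 0, 0, 0, 40],
    [0, 0, 0, 0, 0, 0, 40]
  ]
}}

```text
time_s: 40.85
ee_pos: [0.5042, 0.3362, 0.2628]
orientation: [2.024, 2.402, 0.007]
ft_force: [-0.4, 1.3, -1.6]
finger_gap: 0.0441
grip_force: 82.3
```

Run:
```python
from h import *
tojig(-.051,-.057,.205)
```

```text
turn [ 0.03 -0.02  3.32] shift [-7.56  5.21  1.93] t 40.9 F [-0.4  1.3 -1.6] gap 44.1 ee [0.5042 0.3362 0.2628]
```

Request:
{"fn": "servo_tool", "kwargs": {
  "rows": [
    [0, 0, 0, 0, 0, 0.83, 40],
    [0, 0, 0, 0, 0, 0.83, 40],
    [0, 0, 0, 0, 0, 0.83, 40],
    [0, 0, 0, 0, 0, 0.83, 40],
    [-0.84, 0.58, 0, 0, 0, 0, 40]
  ]
}}

```text
time_s: 41.27
ee_pos: [0.5137, 0.3102, 0.2592]
orientation: [-2.457, -1.953, 0.002]
ft_force: [1.3, -0.3, -1.2]
finger_gap: 0.0439
grip_force: 82.2
```

Request:
{"fn": "servo_tool", "kwargs": {
  "rows": [
    [-0.84, 0.58, 0, 0, 0, 0, 40],
    [-0.84, 0.58, 0, 0, 0, 0, 40],
    [-0.84, 0.58, 0, 0, 0, 0, 40],
    [-0.84, 0.58, 0, 0, 0, 0, 40],
    [-0.84, 0.58, 0, 0, 0, 0, 40]
  ]
}}

```text
time_s: 41.68
ee_pos: [0.5712, 0.1636, 0.2591]
orientation: [-2.458, -1.954, 0.005]
ft_force: [0.3, 1.3, -0.4]
finger_gap: 0.0437
grip_force: 82.2
```

Request:
{"fn": "servo_tool", "kwargs": {
  "rows": [
    [-0.84, 0.58, 0, 0, 0, 0, 40],
    [-0.84, 0.58, 0, 0, 0, 0, 40],
    [-0.84, 0.58, 0, 0, 0, 0, 40],
    [0, 0, 0, 0, 0, 0, 40],
    [0, 0, 0, 0, 0, 0, 40]
  ]
}}

```text
time_s: 42.1
ee_pos: [0.6051, 0.0782, 0.2591]
orientation: [-2.461, -1.95, 0.004]
ft_force: [0.4, 0.3, -2.4]
finger_gap: 0.0437
grip_force: 82.2
```

Request:
{"fn": "servo_tool", "kwargs": {
  "rows": [
    [0, 0, 0, 0, 0, 0, 40]
  ]
}}

```text
time_s: 42.18
ee_pos: [0.6046, 0.0798, 0.2594]
orientation: [-2.458, -1.953, 0.003]
ft_force: [0.1, 0.1, -0.6]
finger_gap: 0.0442
grip_force: 82.2
```

Run:
```python
from h import *
tojig(-.051,-.057,.205)
```

```text
turn [-0.03  0.   -0.01] shift [0.01 0.02 1.81] t 42.2 F [ 0.1  0.1 -0.6] gap 44.2 ee [0.6046 0.0798 0.2594]
```

Request:
{"fn": "servo_tool", "kwargs": {
  "rows": [
    [0, 0, 0.6, -0.03, 0, 0, 40],
    [0, 0, 0.6, 0, 0, 0, 40],
    [0, 0, 0.5, 0, 0, 0, 40],
    [0, 0, 0.08, 0, 0, 0, 40],
    [0, 0, 0, 0, 0, 0, 40]
  ]
}}

```text
time_s: 42.6
ee_pos: [0.6044, 0.0808, 0.2059]
orientation: [2.458, 1.956, -0.001]
ft_force: [0.3, -0.3, -0.7]
finger_gap: 0.0439
grip_force: 82.3
```

Request:
{"fn": "servo_tool", "kwargs": {
  "rows": [
    [0, 0, 0.06, 0, 0, 0, 40],
    [0, 0, 0, 0, 0, 0, 40]
  ]
}}

```text
time_s: 42.77
ee_pos: [0.6055, 0.0803, 0.2061]
orientation: [2.456, 1.954, 0.005]
ft_force: [1.7, 1.1, -1.7]
finger_gap: 0.044
grip_force: 82.3
```

Request:
{"fn": "servo_tool", "kwargs": {
  "rows": [
    [0, 0, 0.06, 0, 0, 0, 40],
    [0, 0, 0, 0, 0, 0, 40]
  ]
}}

```text
time_s: 42.93
ee_pos: [0.6054, 0.0798, 0.2041]
orientation: [2.457, 1.953, 0.005]
ft_force: [1.0, 0.2, -0.7]
finger_gap: 0.0442
grip_force: 82.3
```

Request:
{"fn": "servo_tool", "kwargs": {
  "rows": [
    [0, 0, 0.05, 0, 0, 0, 40],
    [0, 0, 0, 0, 0, 0, 40]
  ]
}}

```text
time_s: 43.1
ee_pos: [0.6056, 0.0796, 0.2029]
orientation: [2.457, 1.953, 0.005]
ft_force: [-0.6, -0.7, 2.7]
finger_gap: 0.0437
grip_force: 82.6
```

Touching down. Release and move behind it.

Request:
{"fn": "servo_tool", "kwargs": {
  "rows": [
    [0, 0, 0.02, 0, 0, 0, 62],
    [0, 0, 0, 0, 0, 0, 62],
    [0, 0, 0, 0, 0, 0, 62]
  ]
}}

```text
time_s: 43.35
ee_pos: [0.6053, 0.0796, 0.2014]
orientation: [2.458, 1.953, 0.003]
ft_force: [-0.1, 0.8, -0.8]
finger_gap: 0.0619
grip_force: 0.0
```

Request:
{"fn": "servo_tool", "kwargs": {
  "rows": [
    [0, 0, -0.7, 0, 0, 0, 62],
    [0, 0, -0.7, 0, 0, 0, 62],
    [0, -0.9, 0, 0, 0, 0, 10],
    [0, -0.9, 0, 0, 0, 0, 0],
    [0, -0.6, 0, 0, 0, 0, 0]
  ]
}}

```text
time_s: 43.77
ee_pos: [0.5331, 0.096, 0.2433]
orientation: [2.459, 1.954, 0.001]
ft_force: [-0.9, -0.2, -0.0]
finger_gap: 0.026
grip_force: 0.0
```

Request:
{"fn": "servo_tool", "kwargs": {
  "rows": [
    [0, 0, 0, 0, 0, 0, 0],
    [0, 0, 0, 0, 0, 0, 0],
    [0, 0, 0, 0, 0, 0, 0]
  ]
}}

```text
time_s: 44.02
ee_pos: [0.536, 0.0959, 0.2435]
orientation: [2.457, 1.953, 0.006]
ft_force: [0.4, 0.4, 0.3]
finger_gap: 0.0
grip_force: 0.0
```

Run:
```python
from h import *
sj(); tojig(-.115,-.057,.197)
```

```text
slat x [-73.5 -29.2] y [-103.3  -17.1]
turn [ 0.04 -0.01 -0.  ] shift [0.01 0.23 1.55] t 44.1 F [ 0.4  0.2 -0.6] gap -0.4 ee [0.5362 0.0958 0.2434]
```

Request:
{"fn": "servo_tool", "kwargs": {
  "rows": [
    [-0.08, 0, 0.7, 0.03, 0, 0, 0],
    [0, 0, 0.7, 0, 0, 0, 0],
    [0, 0, 0.13, 0, 0, 0, 0],
    [0, 0.25, 0, 0, 0, 0, 0],
    [0, 0.25, 0, 0, 0, 0, 0]
  ]
}}

```text
time_s: 44.48
ee_pos: [0.5505, 0.0901, 0.1976]
orientation: [-2.459, -1.955, -0.001]
ft_force: [0.6, 0.3, 0.8]
finger_gap: -0.0001
grip_force: 0.0
```

Request:
{"fn": "servo_tool", "kwargs": {
  "rows": [
    [0, 0.25, 0, 0, 0, 0, 0],
    [0, 0.25, 0, 0, 0, 0, 0],
    [0, 0.25, 0, 0, 0, 0, 0],
    [0, 0.25, 0, 0, 0, 0, 0],
    [0, 0.25, 0, 0, 0, 0, 0]
  ]
}}

```text
time_s: 44.9
ee_pos: [0.5865, 0.0815, 0.1977]
orientation: [-2.459, -1.954, -0.0]
ft_force: [-0.4, 1.2, -0.1]
finger_gap: -0.0002
grip_force: 0.5
```

Request:
{"fn": "servo_tool", "kwargs": {
  "rows": [
    [0, 0.2, 0, 0, 0, 0, 0],
    [0, 0.1, 0, 0, 0, 0, 0],
    [0, 0, 0, 0, 0, 0, 0]
  ]
}}

```text
time_s: 45.15
ee_pos: [0.5953, 0.0795, 0.1973]
orientation: [-2.46, -1.954, -0.001]
ft_force: [0.1, 0.4, -0.6]
finger_gap: 0.0001
grip_force: 0.0
```

Request:
{"fn": "servo_tool", "kwargs": {
  "rows": [
    [0, 0.06, 0, 0, 0, 0, 0],
    [0, 0, 0, 0, 0, 0, 0]
  ]
}}

```text
time_s: 45.32
ee_pos: [0.5963, 0.0793, 0.1972]
orientation: [-2.459, -1.954, 0.001]
ft_force: [-0.9, 0.6, 0.1]
finger_gap: -0.0003
grip_force: 0.0
```

Request:
{"fn": "servo_tool", "kwargs": {
  "rows": [
    [0, 0.06, 0, 0, 0, 0, 0],
    [0, 0, 0, 0, 0, 0, 0]
  ]
}}

```text
time_s: 45.48
ee_pos: [0.5973, 0.0791, 0.1972]
orientation: [-2.458, -1.953, 0.003]
ft_force: [-3.1, 1.7, 2.7]
finger_gap: -0.0001
grip_force: 1.9
```

Request:
{"fn": "servo_tool", "kwargs": {
  "rows": [
    [0, 0.06, 0, 0, 0, 0, 0],
    [0, 0, 0, 0, 0, 0, 0]
  ]
}}

```text
time_s: 45.65
ee_pos: [0.5979, 0.079, 0.1972]
orientation: [-2.456, -1.951, 0.008]
ft_force: [-7.2, 3.6, 4.8]
finger_gap: -0.0002
grip_force: 4.2
```

Run:
```python
from h import *
tojig(-.058,-.057,.197)
```

```text
turn [-0.06  0.   -0.01] shift [0.09 0.   0.01] t 45.6 F [-7.2  3.6  4.8] gap -0.2 ee [0.5979 0.079  0.1972]
```

Request:
{"fn": "servo_tool", "kwargs": {
  "rows": [
    [0, 0.04, 0, 0, 0, 0, 0],
    [0, -0.95, 0, 0, 0, 0, 0],
    [-0.9, 0, 0, 0, 0, 0, 0],
    [-0.9, 0, 0, 0, 0, 0, 0],
    [-0.9, 0, 0, 0, 0, 0, 0]
  ]
}}

```text
time_s: 46.07
ee_pos: [0.5547, 0.0054, 0.1975]
orientation: [2.457, 1.957, 0.001]
ft_force: [1.0, -0.4, -0.2]
finger_gap: -0.0003
grip_force: 0.0
```

Request:
{"fn": "servo_tool", "kwargs": {
  "rows": [
    [0, 0, 0, 0, 0, 0, 0],
    [0, 0.9, 0, 0, 0, 0, 0],
    [0, 0.9, 0, 0, 0, 0, 0],
    [0, 0.13, 0, 0, 0, 0, 0],
    [0, 0, 0, 0, 0, 0, 0]
  ]
}}

```text
time_s: 46.48
ee_pos: [0.613, -0.0075, 0.1974]
orientation: [2.459, 1.953, 0.003]
ft_force: [-0.1, 0.9, 0.7]
finger_gap: 0.0001
grip_force: 0.0
```

Run:
```python
from h import *
tojig(-.023,-.1005,.197)
```

```text
turn [ 0.02 -0.01 -0.01] shift [1.34 0.03 0.01] t 46.5 F [-0.1  0.9  0.7] gap 0.1 ee [ 0.613  -0.0075  0.1974]
```

Request:
{"fn": "servo_tool", "kwargs": {
  "rows": [
    [0.3, 0.03, 0, 0, 0, 0, 0],
    [0.3, 0, 0, 0, 0, 0, 0],
    [0.3, 0, 0, 0, 0, 0, 0],
    [0.3, 0, 0, 0, 0, 0, 0],
    [0, 0, 0, 0, 0, 0, 0]
  ]
}}

```text
time_s: 46.9
ee_pos: [0.6203, 0.0299, 0.1974]
orientation: [-2.457, -1.957, -0.001]
ft_force: [-0.7, -0.4, -0.1]
finger_gap: -0.0002
grip_force: 0.0
```

Request:
{"fn": "servo_tool", "kwargs": {
  "rows": [
    [0.1, 0, 0, 0, 0, 0, 0],
    [0, 0, 0, 0, 0, 0, 0]
  ]
}}

```text
time_s: 47.07
ee_pos: [0.6209, 0.0311, 0.1973]
orientation: [-2.458, -1.955, 0.0]
ft_force: [0.2, 0.1, 0.2]
finger_gap: -0.0001
grip_force: 0.0
```

Request:
{"fn": "servo_tool", "kwargs": {
  "rows": [
    [0.06, 0, 0, 0, 0, 0, 0],
    [0, 0, 0, 0, 0, 0, 0]
  ]
}}

```text
time_s: 47.23
ee_pos: [0.6213, 0.0322, 0.1973]
orientation: [-2.459, -1.954, 0.0]
ft_force: [-0.8, -0.2, -0.4]
finger_gap: 0.0001
grip_force: 0.0
```

Request:
{"fn": "servo_tool", "kwargs": {
  "rows": [
    [0.06, 0, 0, 0, 0, 0, 0],
    [0, 0, 0, 0, 0, 0, 0]
  ]
}}

```text
time_s: 47.4
ee_pos: [0.6216, 0.0333, 0.1973]
orientation: [-2.459, -1.955, 0.002]
ft_force: [-0.7, -3.1, 0.7]
finger_gap: 0.0
grip_force: 1.7
```

Request:
{"fn": "servo_tool", "kwargs": {
  "rows": [
    [0.06, 0, 0, 0, 0, 0, 0],
    [0, 0, 0, 0, 0, 0, 0]
  ]
}}

```text
time_s: 47.57
ee_pos: [0.6218, 0.0339, 0.1973]
orientation: [2.457, 1.955, -0.006]
ft_force: [-1.5, -10.2, 1.4]
finger_gap: -0.0001
grip_force: 4.8
```

Run:
```python
from h import *
tojig(-.023,-.1005,.197)
```

```text
turn [-0.01  0.03  0.01] shift [-0.07  0.05  0.01] t 47.6 F [ -1.5 -10.2   1.4] gap -0.1 ee [0.6218 0.0339 0.1973]
```

Request:
{"fn": "servo_tool", "kwargs": {
  "rows": [
    [0.06, 0, 0, 0, 0, 0, 0],
    [0, 0, 0, 0, 0, 0, 0]
  ]
}}

```text
time_s: 47.73
ee_pos: [0.6219, 0.0344, 0.1973]
orientation: [2.455, 1.955, -0.01]
ft_force: [-3.6, -15.4, 3.5]
finger_gap: 0.0001
grip_force: 7.7
```

Request:
{"fn": "servo_tool", "kwargs": {
  "rows": [
    [-0.5, 0, 0, 0, 0, 0, 0],
    [-0.4, 0, -0.9, 0, 0, 0, 0],
    [0, 0, -0.9, 0, 0, 0, 0],
    [-0.1, -0.95, 0, 0, 0, 0, 0],
    [-0.1, -0.95, 0, 0, 0, 0, 0]
  ]
}}

```text
time_s: 48.15
ee_pos: [0.5605, 0.0176, 0.2531]
orientation: [2.459, 1.951, 0.008]
ft_force: [0.1, 0.6, -1.4]
finger_gap: 0.0
grip_force: 0.0
```

Request:
{"fn": "servo_tool", "kwargs": {
  "rows": [
    [-0.1, -0.95, 0, 0, 0, 0, 0],
    [-0.1, -0.95, 0, 0, 0, 0, 0],
    [0, -0.95, 0, 0, 0, 0, 0],
    [0, -0.95, 0, 0, 0, 0, 0],
    [0, -0.93, 0, 0, 0, 0, 0]
  ]
}}

```text
time_s: 48.57
ee_pos: [0.4185, 0.0444, 0.2514]
orientation: [-2.46, -1.952, -0.002]
ft_force: [0.5, -0.1, 0.7]
finger_gap: -0.0002
grip_force: 0.0
```

Request:
{"fn": "servo_tool", "kwargs": {
  "rows": [
    [0, 0, 0, 0, 0, 0, 0],
    [0, 0, 0, 0, 0, 0, 0]
  ]
}}

```text
time_s: 48.73
ee_pos: [0.419, 0.0445, 0.2517]
orientation: [-2.459, -1.954, -0.001]
ft_force: [0.8, 0.4, -0.5]
finger_gap: 0.0
grip_force: 0.0
```

Run:
```python
from h import *
tojig(-.224,-.135,.203)
s=robot.capture("side"); sj(s); cv2.imwrite("pics/s11.png",cv2.resize(s["pixels"][160:260,190:310],None,fx=5,fy=5)[:,:,::-1])
for p in [(-46,0),(-46,-90),(0,-90)]:
    q=J(.065+p[0]/1000,.095+p[1]/1000,JIG); print(p,((proj(s,np.array([*q,.043]))-[190,160])*5).round())
```

```text
turn [-0.   -0.01 -0.  ] shift [-0.04  0.02  1.62] t 48.7 F [ 0.8  0.4 -0.5] gap 0.0 ee [0.419  0.0445 0.2517]
slat x [-46.   -1.7] y [-86.6  -3.4]
(-46, 0) [383. 116.]
(-46, -90) [388. 219.]
(0, -90) [465. 219.]
```

View pics/s11.png

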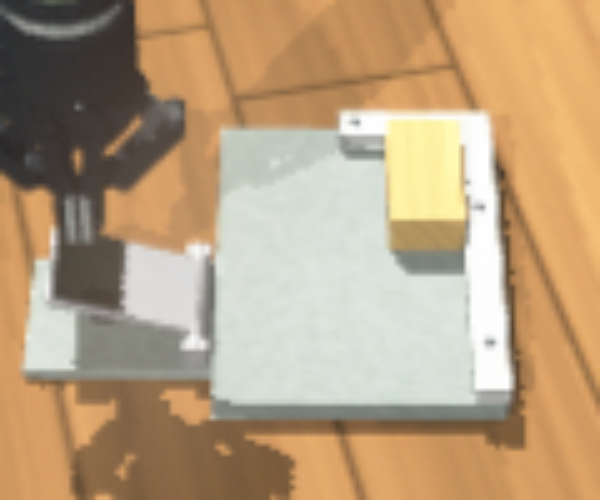

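Short slat is home (corners (388,219), (465,220)). Press and go above it.

Request:
{"fn": "servo_tool", "kwargs": {
  "rows": [
    [-0.05, 0, 0.4, 0, 0, 0, 0],
    [0, 0, 0.5, 0, 0, 0, 0],
    [0, 0, 0.4, 0, 0, 0, 0],
    [0, 0, 0.25, 0, 0, 0, 0],
    [0, 0, 0, 0, 0, 0, 0]
  ]
}}

```text
time_s: 49.2
ee_pos: [0.4205, 0.0429, 0.2041]
orientation: [-2.459, -1.952, 0.001]
ft_force: [-2.7, 0.6, 4.2]
finger_gap: 0.0001
grip_force: 2.4
```

Request:
{"fn": "servo_tool", "kwargs": {
  "rows": [
    [0, 0, 0.1, 0, 0, 0, 0],
    [0, 0, 0, 0, 0, 0, 0],
    [0, 0, 0, 0, 0, 0, 0]
  ]
}}

```text
time_s: 49.45
ee_pos: [0.4205, 0.0429, 0.2032]
orientation: [-2.46, -1.953, -0.0]
ft_force: [-6.0, 0.3, 17.8]
finger_gap: 0.0001
grip_force: 9.1
```

Request:
{"fn": "servo_tool", "kwargs": {
  "rows": [
    [0, 0, 0.03, 0, 0, 0, 0],
    [0, 0, 0, 0, 0, 0, 0],
    [0, 0, 0, 0, 0, 0, 0],
    [0, 0, 0, 0, 0, 0, 0],
    [0, 0, 0, 0, 0, 0, 0]
  ]
}}

```text
time_s: 49.87
ee_pos: [0.4204, 0.0429, 0.203]
orientation: [-2.46, -1.953, -0.001]
ft_force: [-6.4, -0.1, 25.9]
finger_gap: -0.0
grip_force: 12.7
```

Request:
{"fn": "servo_tool", "kwargs": {
  "rows": [
    [0, 0, -0.8, 0, 0, 0, 0],
    [0, 0, -0.9, 0, 0, 0, 0],
    [0.43, 0.95, 0, 0, 0, 0, 40],
    [0.43, 0.95, 0, 0, 0, 0, 70],
    [0.43, 0.95, 0, 0, 0, 0, 70]
  ]
}}

```text
time_s: 50.28
ee_pos: [0.514, 0.0613, 0.2531]
orientation: [2.459, 1.953, 0.005]
ft_force: [0.1, -1.2, 0.5]
finger_gap: 0.0359
grip_force: 0.0
```

Request:
{"fn": "servo_tool", "kwargs": {
  "rows": [
    [0.43, 0.95, 0, 0, 0, 0, 70],
    [0.43, 0.95, 0, 0, 0, 0, 70],
    [0.43, 0.95, 0, 0, 0, 0, 70],
    [0.43, 0.95, 0, 0, 0, 0, 70],
    [0, 0, 0, 0, 0, 0, 70]
  ]
}}

```text
time_s: 50.7
ee_pos: [0.6404, 0.0865, 0.2518]
orientation: [2.457, 1.952, 0.012]
ft_force: [1.3, 0.5, 0.2]
finger_gap: 0.0699
grip_force: 0.0
```

Request:
{"fn": "servo_tool", "kwargs": {
  "rows": [
    [0, 0, 0, 0, 0, 0, 70],
    [0, 0, 0, 0, 0, 0, 70],
    [0, 0, 0, 0, 0, 0, 70]
  ]
}}

```text
time_s: 50.95
ee_pos: [0.6337, 0.0855, 0.2516]
orientation: [-2.459, -1.953, 0.002]
ft_force: [1.2, -0.4, -0.1]
finger_gap: 0.0699
grip_force: 0.0
```

Run:
```python
from h import *
tojig(-.023,-.045,.205)
```

```text
turn [-0.02  0.   -0.01] shift [0.01 0.05 1.55] t 51.0 F [ 1.2 -0.4 -0.1] gap 69.9 ee [0.6337 0.0855 0.2516]
```

Request:
{"fn": "servo_tool", "kwargs": {
  "rows": [
    [0, 0.05, 0.5, 0, 0, 0, 70],
    [0, 0, 0.5, 0, 0, 0, 70],
    [0, 0, 0.4, 0, 0, 0, 70],
    [0, 0, 0.13, 0, 0, 0, 70],
    [0, 0, 0, 0, 0, 0, 70]
  ]
}}

```text
time_s: 51.37
ee_pos: [0.635, 0.0853, 0.2049]
orientation: [-2.458, -1.953, 0.004]
ft_force: [0.3, -0.4, 0.5]
finger_gap: 0.0698
grip_force: 0.0
```

Request:
{"fn": "servo_tool", "kwargs": {
  "rows": [
    [0, 0, 0, 0, 0, 0, 40],
    [0, 0, 0, 0, 0, 0, 40],
    [0, 0, 0, 0, 0, 0, 40],
    [0, 0, 0, 0, 0, 0, 40],
    [0, 0, 0, 0, 0, 0, 40]
  ],
  "grip_force": 80
}}

```text
time_s: 51.78
ee_pos: [0.6358, 0.0856, 0.2075]
orientation: [-2.459, -1.954, -0.001]
ft_force: [-2.6, 0.1, 5.9]
finger_gap: 0.0435
grip_force: 81.7
```

Request:
{"fn": "servo_tool", "kwargs": {
  "rows": [
    [0, 0, -0.3, 0, 0, 0, 40],
    [0, -0.1, -0.8, 0, 0, 0, 40],
    [0, 0, -0.8, 0, 0, 0, 40],
    [0, 0, 0, 0, 0, 0, 40],
    [0, 0, 0, 0, 0, 0, 40]
  ]
}}

```text
time_s: 52.2
ee_pos: [0.6335, 0.0862, 0.2648]
orientation: [2.458, 1.954, 0.005]
ft_force: [0.2, -0.5, -0.4]
finger_gap: 0.0431
grip_force: 81.6
```

Run:
```python
from h import *
p=J(0,0,TR);go(p[0],p[1],.26,TR[2])
```

```text
turn [ 0.03 -0.01 -0.09] shift [-14.63  -1.92   0.16] t 52.2 F [ 0.2 -0.5 -0.4] gap 43.1 ee [0.6335 0.0862 0.2648]
```

Request:
{"fn": "servo_tool", "kwargs": {
  "rows": [
    [-0.97, -0.13, 0, 0, 0, -0.09, 40],
    [-0.97, -0.13, 0, 0, 0, 0, 40],
    [-0.97, -0.13, 0, 0, 0, 0, 40],
    [-0.97, -0.13, 0, 0, 0, 0, 40],
    [-0.97, -0.13, 0, 0, 0, 0, 40]
  ]
}}

```text
time_s: 52.62
ee_pos: [0.5813, -0.0527, 0.2615]
orientation: [-2.447, -1.967, 0.003]
ft_force: [0.9, -0.7, -1.3]
finger_gap: 0.0434
grip_force: 81.6
```

Request:
{"fn": "servo_tool", "kwargs": {
  "rows": [
    [-0.97, -0.13, 0, 0, 0, 0, 40],
    [-0.97, -0.13, 0, 0, 0, 0, 40],
    [-0.97, -0.13, 0, 0, 0, 0, 40],
    [-0.97, -0.13, 0, 0, 0, 0, 40],
    [-0.97, -0.13, 0, 0, 0, 0, 40]
  ]
}}

```text
time_s: 53.03
ee_pos: [0.5309, -0.1906, 0.2616]
orientation: [-2.447, -1.966, 0.002]
ft_force: [0.9, 0.4, -1.2]
finger_gap: 0.0435
grip_force: 81.6
```

Request:
{"fn": "servo_tool", "kwargs": {
  "rows": [
    [-0.97, -0.13, 0, 0, 0, 0, 40],
    [-0.97, -0.13, 0, 0, 0, 0, 40],
    [-0.97, -0.13, 0, 0, 0, 0, 40],
    [-0.97, -0.13, 0, 0, 0, 0, 40],
    [-0.97, -0.13, 0, 0, 0, 0, 40]
  ]
}}

```text
time_s: 53.45
ee_pos: [0.4805, -0.3285, 0.2615]
orientation: [-2.447, -1.966, 0.001]
ft_force: [1.1, 0.2, -0.4]
finger_gap: 0.0439
grip_force: 81.6
```

Request:
{"fn": "servo_tool", "kwargs": {
  "rows": [
    [0, 0, 0, 0, 0, 0, 40],
    [0, 0, 0, 0, 0, 0, 40],
    [0, 0, 0, 0, 0, 0, 40]
  ]
}}

```text
time_s: 53.7
ee_pos: [0.4813, -0.327, 0.2619]
orientation: [-2.447, -1.965, 0.001]
ft_force: [0.4, 0.0, -1.8]
finger_gap: 0.0435
grip_force: 81.6
```

Run:
```python
from h import *
p=J(0,0,TR);go(p[0],p[1],.20,TR[2])
s=robot.capture("side"); cv2.imwrite("pics/s12.png",cv2.resize(s["pixels"][230:384,180:390],None,fx=3,fy=3)[:,:,::-1])
```

```text
turn [-0.02 -0.01 -0.01] shift [-0.09  0.08  2.06] t 53.7 F [ 0.4  0.  -1.8] gap 43.5 ee [ 0.4813 -0.327   0.2619]
```

View pics/s12.png

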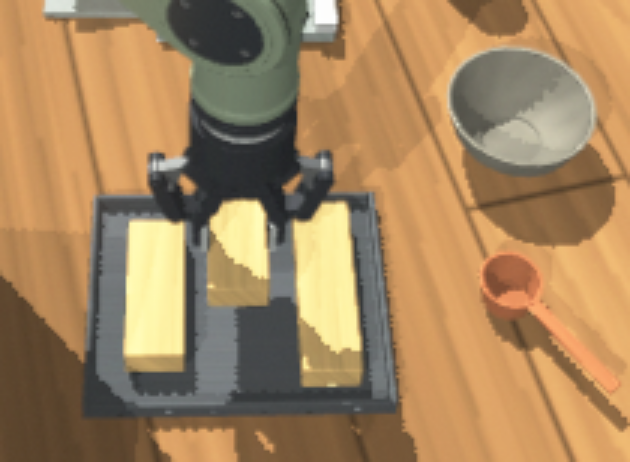

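The short slat is over the free middle slot between the two others. Lowering.

Request:
{"fn": "servo_tool", "kwargs": {
  "rows": [
    [-0.09, 0.08, 0.5, 0, 0, 0, 40],
    [0, 0, 0.5, 0, 0, 0, 40],
    [0, 0, 0.5, 0, 0, 0, 40],
    [0, 0, 0.45, 0, 0, 0, 40],
    [0, 0, 0.1, 0, 0, 0, 40]
  ]
}}

```text
time_s: 54.17
ee_pos: [0.4831, -0.3287, 0.199]
orientation: [-2.443, -1.967, 0.002]
ft_force: [-0.1, 0.2, -2.0]
finger_gap: 0.0433
grip_force: 81.6
```

Request:
{"fn": "servo_tool", "kwargs": {
  "rows": [
    [0, 0, 0, 0, 0, 0, 40],
    [0, 0, 0.06, 0, 0, 0, 40],
    [0, 0, 0, 0, 0, 0, 40]
  ]
}}

```text
time_s: 54.42
ee_pos: [0.4838, -0.3303, 0.2003]
orientation: [2.448, 1.968, 0.0]
ft_force: [0.6, -0.4, -0.9]
finger_gap: 0.0432
grip_force: 81.6
```

Request:
{"fn": "servo_tool", "kwargs": {
  "rows": [
    [0, 0, 0.06, 0, 0, 0, 40],
    [0, 0, 0, 0, 0, 0, 40]
  ]
}}

```text
time_s: 54.58
ee_pos: [0.4834, -0.3305, 0.1983]
orientation: [2.449, 1.968, 0.0]
ft_force: [0.0, 0.3, -1.2]
finger_gap: 0.0433
grip_force: 81.6
```

Request:
{"fn": "servo_tool", "kwargs": {
  "rows": [
    [0, 0, 0.03, 0, 0, 0, 40],
    [0, 0, 0, 0, 0, 0, 40]
  ]
}}

```text
time_s: 54.75
ee_pos: [0.4834, -0.3306, 0.1975]
orientation: [2.449, 1.968, 0.0]
ft_force: [-0.5, -0.4, 1.8]
finger_gap: 0.0432
grip_force: 81.9
```

Request:
{"fn": "servo_tool", "kwargs": {
  "rows": [
    [0, 0, 0.02, 0, 0, 0, 55],
    [0, 0, 0, 0, 0, 0, 55],
    [0, 0, 0, 0, 0, 0, 55],
    [0, 0, -0.5, 0, 0, 0, 55],
    [0, 0, -0.8, 0, 0, 0, 55]
  ]
}}

```text
time_s: 55.17
ee_pos: [0.4826, -0.33, 0.2333]
orientation: [-2.444, -1.964, 0.003]
ft_force: [-1.0, 0.9, 0.4]
finger_gap: 0.0546
grip_force: 0.0
```

Request:
{"fn": "servo_tool", "kwargs": {
  "rows": [
    [0, 0, -0.9, 0, 0, 0, 55],
    [0.9, -0.4, -0.3, 0, 0, 0, 55],
    [0.9, -0.4, -0.3, 0, 0, 0, 55],
    [0.9, -0.4, 0, 0, 0, 0, 55],
    [0.9, -0.4, 0, 0, 0, 0, 55]
  ]
}}

```text
time_s: 55.58
ee_pos: [0.4594, -0.2138, 0.2811]
orientation: [2.449, 1.966, 0.001]
ft_force: [0.8, -0.4, -0.2]
finger_gap: 0.0549
grip_force: 0.0
```

Request:
{"fn": "servo_tool", "kwargs": {
  "rows": [
    [0.9, -0.4, 0, 0, 0, 0, 55],
    [0.9, -0.4, 0, 0, 0, 0, 55],
    [0.9, -0.4, 0, 0, 0, 0, 55],
    [0, 0, 0, 0, 0, 0, 55],
    [0, 0, 0, 0, 0, 0, 55]
  ]
}}

```text
time_s: 56.0
ee_pos: [0.4418, -0.1269, 0.2806]
orientation: [-2.446, -1.971, 0.0]
ft_force: [0.6, 0.1, 1.1]
finger_gap: 0.055
grip_force: 0.0
```

Run:
```python
from h import *
print(robot.sense()["time_s"])
s=robot.capture("side"); cv2.imwrite("pics/s13.png",cv2.resize(s["pixels"][150:384,130:390],None,fx=2.5,fy=2.5)[:,:,::-1])
```

```text
56.0
```

View pics/s13.png

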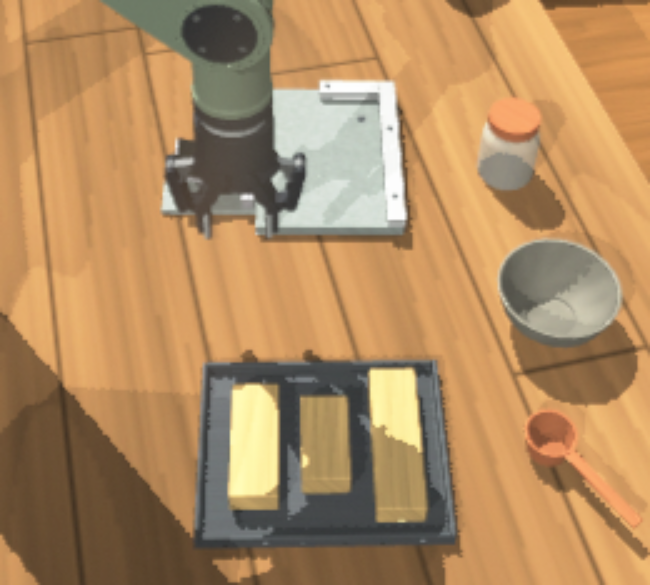

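All three slats lie flat and apart in the tray, jar, bowl and scoop stand untouched, and the gripper is free.

```bash
python3 -c "
from bench import robot; print(robot.close_job())"
```

```text
the job is handed in; nothing more can be done
None
```

I marked all three slats in order (longest, middle, shortest) and laid them flat and apart in the tray, then handed the job in at about 56 s with the jar, bowl and scoop left where they stood; no verdict came back.

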